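Fetch the rear paddle from the crowded hook into the cassette rack

ROBOT

A 6-joint arm with a two-finger parallel gripper is mounted at the origin on a cart in front of the work surface, level with it; the furniture and walls round the work are solid. World frame = base frame: x ahead of the robot, y to its left, z up, the work surface at z = 0. Lengths are in mm, angles in rad, forces in N, time in s.
With the tool pointing down it reaches from about 400 to 925 mm from the base axis. Payload 12.5 kg.
Tool frame: the origin (TCP) lies on the mounting face of the last link; the fingertips stand 190 mm ahead of it and the grasp point (between the pads) lies 171 mm ahead of it (env.grasp_offset is the distance from the TCP to the grasp point, in mm); z points along the fingers, y is the direction in which the jaws open and shut (so a half turn about z gives the same grasp; the last joint's range is limited). The gripper opens to 95 mm and grips with 3 to 60 N. Pads are 20 mm wide; open, the fingers measure 119 mm over their backs; the gripper's body (75 mm by 180 mm) begins 59 mm behind the grasp point.
Start: joints at [1.002, 0.491, 1.559, -0, 1.092, -0.106], TCP at [279.012, 559.265, 404.761] pointing down, gripper open.
Joint ranges: [-3.1, 3.1], [-0.84, 2.19], [0.05, 2.79], [-1.13, 4.28], [0.06, 2.93], [-2.69, 2.69]. Speed limits (rad/s): [2.22, 2.22, 2.79, 3.14, 3.14, 3.14].

INTERFACE

Orientations are given as [roll, pitch, yaw] about the fixed x, y, z axes, in that order (R = Rz(yaw) Ry(pitch) Rx(roll)).
In Python, from cell import env, viewer gives the robot as it stands.
- The arm moves only by the tool play_rows, never from a script. Its argument "increments" is a list of rows, each an object of numbers: "dx", "dy", "dz": the shift along the tool's x, y, z in mm; "rx", "ry", "rz": the turn, a rotation vector about the tool's x, y, z in units of 6 degrees (1.0 is 6 degrees). A call has 1 to 8 rows; each row is the pose to reach, as a shift and turn from the pose measured when the call began, along the tool's axes at that moment; what a row does not reach only later rows make up. A row lasts 1/12 s, in which the tool goes at most 41.7 mm and 7.16 degrees, less where a joint would pass 70% of its speed; a pose out of reach is approached as far as the arm can. A call with a gripper value outside its range is refused whole. "fingers" is the opening, from 0 (shut) to 1 (fully open), set as the call begins (left out, the last holds). The fingers move at their own pace and stop on an object; the grip force is fixed at half the most. Time passes only in rows, so rows that repeat a pose let the fingers close. It gives the time, the measured TCP pose, the force and the opening at its end, in the units of the state.
- env.state(): the state, without advancing time (a new reading comes with each control period).
- viewer.read_camera(name): name is "scene" or "side" or "wrist"; returns a dict with "image" (384x512x3 uint8, red, green, blue), "fx", "fy", "cx", "cy" (pixels), "rvec" (rotation vector, rad) and "tvec" (3), from world to camera coordinates, as OpenCV has them. Camera axes: x right, y down, z forward; pixel columns grow to the right and rows downward; lengths in mm; the calibration is good to about 2 mm. The wrist camera is an equidistant fisheye: a pixel r from the principal point sees the ray r / f radians off the axis. A picture is of the moment at which its call begins. There is no depth.
- env.job_done(): hands the job in, once; it reports no verdict.
The state is a dict: "t": time; "joints": joint angles; "qvel": joint speeds; "tau": joint torques, N m; "eef_pos": TCP position; "tcp_rot": TCP orientation; "ft_force": force on the tool from outside, world axes, zero at the start; "moment": the same for the moment, N m; "opening": opening from 0.0 (shut) to 1.0 (fully open).
Only numpy, scipy, OpenCV 4.12 (cv2) and the standard library are available. Lean on these libraries where they do the work, as an engineer would, in place of code of your own. Each camera call takes 0.05 s, during which the arm holds its last target.

TASK

Three dip paddles hang on one hook stand: take the two front ones (the round one and the forked one) off and hang them on the empty hook stand. Then fetch the rear one, with the straight blade, and stand it blade down in the small rack, right down on its floor, pushing the cassettes that fill the rack gently aside with the blade; the cassettes stay in the rack, everything is let go, and the timer, the carton and the cooling block are not disturbed.

Things in the scene. Friction and masses are not known exactly. Their poses are not given: they have to be found in the camera images.
- hook_full: Fixed hook stand, 150x110x350, with the three paddles. Origin on the table under the front face of its white back plate (90 wide, up to z=350), whose top edge is bent forward as a hood to x=-30 (underside z=344), barring the way straight down to the rear paddle. Base 8 thick, x -115 to 35. Round arm 8 thick, z=200, x=0 to -122, then turned up, ending x=-134, z=216. Paddles at x near -25, -60, -92.
- hook_spare: Second hook stand, fixed, same shape, size and axes as the first (arm 8 thick at z=200 along -x from the back plate at x=0 to -122, then an upturned tip ending at x=-134, z=216; hood to x=-30 at z=344 to 350). Empty at the start.
- round_paddle: Grey paddle with a round blade (46 across, 8 thick, lowest point 115 below the origin), one of the two front ones; about 70 g. Origin at the centre of its eye (hole 20 wide in y, 30 high in z, through along x); z up, x along the hook arm. Above the eye a solid grip tab from z=15 to 55, 30 wide (y), 10 thick (x). Hanging, the origin is 11 below the arm's axis. 
- fork_paddle: Grey paddle with a two-pronged blade (46 wide, 8 thick, ends 115 below the origin), one of the two front ones; about 70 g. Origin at the centre of its eye (hole 20 wide in y, 30 high in z, through along x); z up, x along the hook arm. Above the eye a solid grip tab from z=15 to 55, 30 wide (y), 10 thick (x). Hanging, the origin is 11 below the arm's axis. 
- straight_paddle: Grey paddle, about 70 g, the rear one. Straight blade 22 wide (y), 10 thick (x), from z=-90 a wedge down to a round 4 mm edge at z=-115. Origin at the centre of its eye (hole 20 wide in y, 30 high in z, through along x); z up, x along the hook arm. Above the eye a solid grip tab from z=15 to 55, 30 wide (y), 10 thick (x). Hanging, the origin is 11 below the arm's axis. 
- paddle_tip (a point): Middle of the lower edge of the straight paddle's blade, 115 below the centre of its eye. Axes as the paddle's.
- rack: Fixed aluminium trough on a grey foot (100x80x6). Origin on the table under its centre. Inside 52 long (x), 30 wide (y), walls 4, floor at z=10, rim at z=55. Three cassettes stand on end in it, a row along x near -15, 0, +15, thin side along x, tops at z=82. The gaps, some 6 mm, are narrower than the blade, but the cassettes slide or lean aside easily.
- cassette_1: Test cassette, 72x24x9, 11 g, standing on end in the rack (number 1 counted along the rack's x). Its own x points up, its own z along the rack's -x. Origin at the middle of its back face, 36 above its lower end; at the start the cassette reaches from there 8.5 mm along the rack's -x.
- cassette_2: Test cassette, 72x24x9, 11 g, standing on end in the rack (number 2 counted along the rack's x). Its own x points up, its own z along the rack's -x. Origin at the middle of its back face, 36 above its lower end; at the start the cassette reaches from there 8.5 mm along the rack's -x.
- cassette_3: Test cassette, 72x24x9, 11 g, standing on end in the rack (number 3 counted along the rack's x). Its own x points up, its own z along the rack's -x. Origin at the middle of its back face, 36 above its lower end; at the start the cassette reaches from there 8.5 mm along the rack's -x.
- timer: Round white timer, 68 across, 46 high, a bystander. Origin under its centre.
- lancets: Small carton, 86x54x40, a bystander. Origin under its centre.
- cooling_block: Cooling block, 75x105x50, a bystander in front of the stands. Origin under its centre.

How it is judged (in metres and radians):
On the way, in this order (a step that is already met when the one before it is completed fails the run):
1. both front paddles hang on the spare hook, let go (x of round_paddle in the frame of hook_spare between -0.127 and -0.008 m and y of round_paddle in the frame of hook_spare between -0.012 and 0.012 m and z of round_paddle in the frame of hook_spare between 0.178 and 0.196 m and angle between each of round_paddle, fork_paddle's own z axis and vertical below 0.3 rad and contact force between the fingers and round_paddle below 0.3 N and linear speed of each of round_paddle, fork_paddle below 0.05 m/s and x of fork_paddle in the frame of hook_spare between -0.127 and -0.008 m and y of fork_paddle in the frame of hook_spare between -0.012 and 0.012 m and z of fork_paddle in the frame of hook_spare between 0.178 and 0.196 m and contact force between the fingers and fork_paddle below 0.3 N), for 0.2 s.
2. the straight paddle stands in the rack, let go (x of paddle_tip in the frame of rack between -0.03 and 0.03 m and y of paddle_tip in the frame of rack between -0.018 and 0.018 m and z of paddle_tip in the frame of rack between 0.004 and 0.02 m and angle between straight_paddle's own z axis and vertical below 0.4 rad and contact force between the fingers and straight_paddle below 0.3 N and linear speed of straight_paddle below 0.03 m/s), for 0.2 s.
At the end, for the whole second after the job is handed in: Round and forked paddle hang by their eyes on the spare stand's arm (within 12 mm sideways, upright to 0.3 rad); the straight paddle stands in the rack, edge within 10 mm of its floor, leaning under 0.4 rad; the 3 cassettes still stand in the rack, at its floor; all at rest, let go (all of step 1 and all of step 2 and x of cassette_1 in the frame of rack between -0.045 and 0.045 m and y of cassette_1 in the frame of rack between -0.02 and 0.02 m and z of cassette_1 in the frame of rack between 0.034 and 0.056 m and x of cassette_2 in the frame of rack between -0.045 and 0.045 m and y of cassette_2 in the frame of rack between -0.02 and 0.02 m and z of cassette_2 in the frame of rack between 0.034 and 0.056 m and x of cassette_3 in the frame of rack between -0.045 and 0.045 m and y of cassette_3 in the frame of rack between -0.02 and 0.02 m and z of cassette_3 in the frame of rack between 0.034 and 0.056 m); the robot touches nothing.
It fails at once if a bystander (timer, carton, cooling block) is moved more than 25 mm (distance of any of timer, lancets, cooling_block from where it was at the start of the episode above 0.025 m).
It fails at once if the blade presses a cassette with more than 25 N (contact force between straight_paddle and cassette_1 above 25 N or contact force between straight_paddle and cassette_2 above 25 N or contact force between straight_paddle and cassette_3 above 25 N).
It also fails if it takes over 72 s, if anything falls off the work surface, if the arm or the gripper's body presses on something with over 40 N, if the wrist force passes 120 N, or if a joint passes its speed limit or range.

## Working session

There is one attempt and no reset: what is moved stays moved. The work goes in short steps, Python scripts to look and compute and a tool call to move; the robot and the scene stay as the last step left them, time stands still between calls to the robot, and variables do not carry over. Pictures are saved under pics/ and viewed, and the job is handed in when it is done.

Besides the shell and the picture viewer there is one more tool, called as name(argument=value, ...) on one line, values as JSON. play_rows: Moves the arm, as the interface text tells. Its arguments: {"type":"object","properties":{"increments":{"type":"array","items":{"type":"object","properties":{"dx":{"type":"number"},"dy":{"type":"number"},"dz":{"type":"number"},"rx":{"type":"number"},"ry":{"type":"number"},"rz":{"type":"number"}}}},"fingers":{"type":"number"}},"required":["increments"]}

```bash
ls; mkdir -p pics
python3 - <<'E'
from cell import env, viewer
import cv2
print(env.state())
for n in ["scene","side","wrist"]:
    c=viewer.read_camera(n)
    print(n,{k:v for k,v in c.items() if k!="image"})
    cv2.imwrite(f"pics/{n}0.png",cv2.resize(c["image"][:,:,::-1],(800,600),interpolation=cv2.INTER_CUBIC))
E
```

```text
pics
{'t': 0.0, 'joints': array([ 1.00242714e+00,  4.91591192e-01,  1.55949697e+00,  2.41602980e-05,
        1.09170986e+00, -1.05576777e-01]), 'qvel': array([ 6.68394110e-05, -4.37576122e-04,  1.38657394e-03, -2.82442932e-04,
       -6.33875768e-04, -8.52869243e-04]), 'tau': array([ 7.80684186e-04, -6.12633634e+01, -2.58186400e+01,  6.93103625e-02,
        4.80963592e-02, -7.99474287e-05]), 'eef_pos': array([278.97283182, 559.23786006, 404.12560324]), 'tcp_rot': array([-3.14039626e+00, -1.48329353e-04,  2.67878901e+00]), 'ft_force': array([-0.67953234, -0.34637064,  0.46567441]), 'moment': array([-0.06097392,  0.0362681 ,  0.02293383]), 'opening': 1.0013128652794752}
scene {'fx': 392.86485583271985, 'fy': 392.86485583271985, 'cx': 251.89337538761612, 'cy': 183.29026285681792, 'rvec': array([ 2.23043801, -0.59230463,  0.28021567]), 'tvec': array([-487.43424035,  276.79219407,  968.72303627])}
side {'fx': 360.2278446429842, 'fy': 360.2278446429842, 'cx': 261.2816979826599, 'cy': 185.12486729223542, 'rvec': array([ 0.24206464, -2.56391672,  1.65948546]), 'tvec': array([512.22648705, 181.72060121, 931.59952779])}
wrist {'fx': 297.3186396354542, 'fy': 297.3186396354542, 'cx': 257.7080718915508, 'cy': 190.6060334116337, 'rvec': array([-2.48952291, -1.53788021, -0.18944086]), 'tvec': array([-624.1316895 ,  -28.00448732,  388.93130238])}
```

View pics/scene0.png

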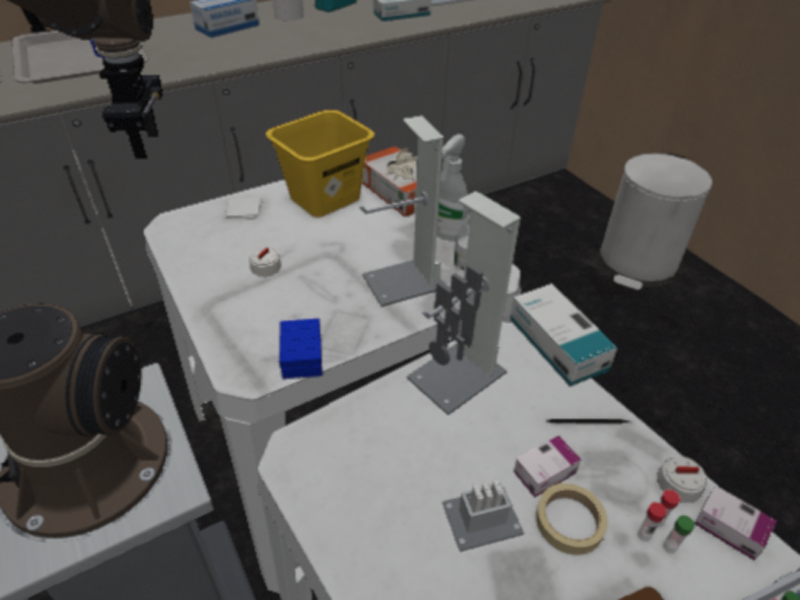

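View pics/side0.png

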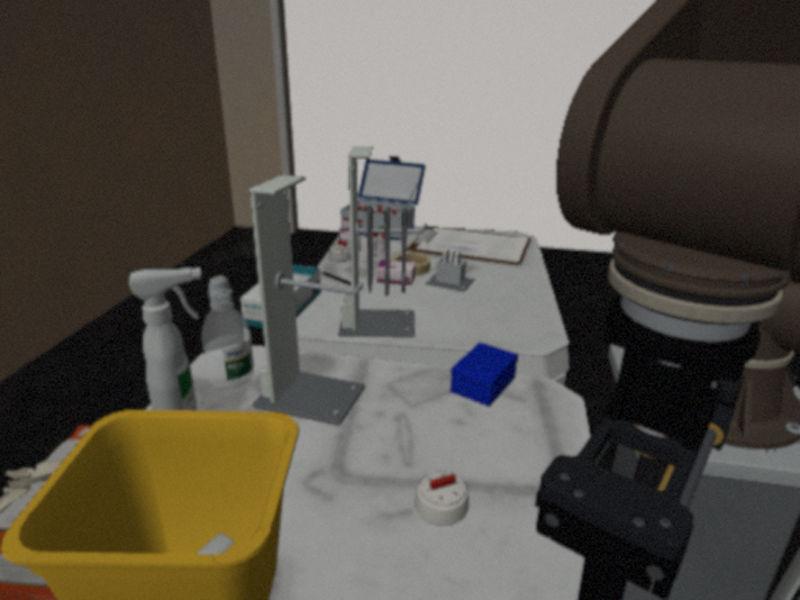

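View pics/wrist0.png

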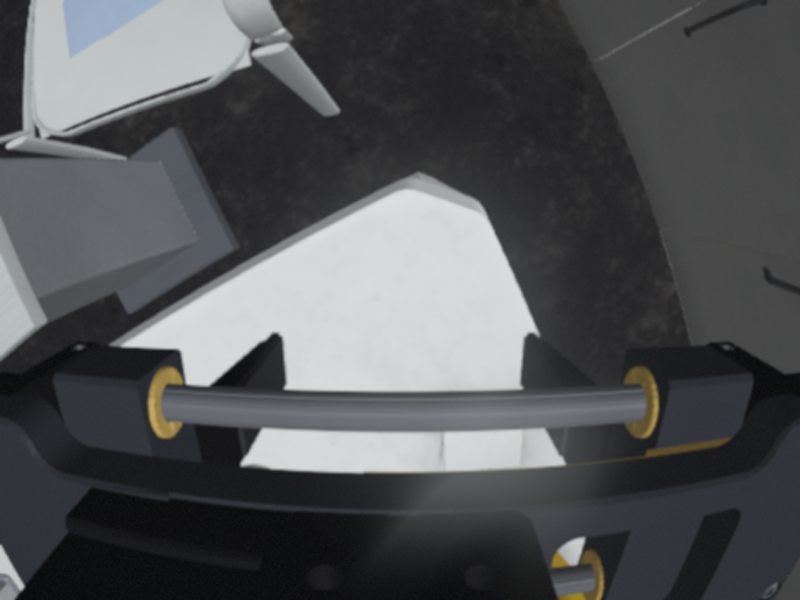

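```bash
cat > h.py <<'E'
import numpy as np, cv2
from scipy.spatial.transform import Rotation as R
def cam(c):
    Rm=R.from_rotvec(c["rvec"]).as_matrix(); return Rm, np.array(c["tvec"])
def ray(c,u,v):
    Rm,t=cam(c); x=(u-c["cx"])/c["fx"]; y=(v-c["cy"])/c["fy"]
    d=Rm.T@np.array([x,y,1.]); return -Rm.T@t, d/np.linalg.norm(d)
def rayw(c,u,v):
    Rm,t=cam(c); x=(u-c["cx"])/c["fx"]; y=(v-c["cy"])/c["fy"]; th=np.hypot(x,y)
    s=np.sin(th)/th if th>1e-9 else 1
    d=Rm.T@np.array([x*s,y*s,np.cos(th)]); return -Rm.T@t,d
def onz(o,d,z): return o+d*(z-o[2])/d[2]
def proj(c,p):
    Rm,t=cam(c); q=Rm@np.asarray(p,float)+t
    return np.array([c["fx"]*q[0]/q[2]+c["cx"],c["fy"]*q[1]/q[2]+c["cy"]])
def projw(c,p):
    Rm,t=cam(c); q=Rm@np.asarray(p,float)+t; r=np.hypot(q[0],q[1]); th=np.arctan2(r,q[2])
    return np.array([c["fx"]*th*q[0]/r+c["cx"],c["fy"]*th*q[1]/r+c["cy"]])
def crop(im,x0,y0,x1,y1,s,fn):
    a=cv2.resize(im[y0:y1,x0:x1,::-1],None,fx=s,fy=s,interpolation=cv2.INTER_CUBIC)
    for x in range((x0//10+1)*10,x1,10):
        cv2.putText(a,str(x),((x-x0)*s,8),0,.3,(0,0,255),1); cv2.line(a,((x-x0)*s,10),((x-x0)*s,14),(0,0,255),1)
    for y in range((y0//10+1)*10,y1,10):
        cv2.putText(a,str(y),(0,(y-y0)*s),0,.3,(0,0,255),1)
        cv2.line(a,(18,(y-y0)*s),(22,(y-y0)*s),(0,0,255),1)
    cv2.imwrite(fn,a);
E
python3 - <<'E'
from cell import env, viewer
from h import *
import pickle
s=viewer.read_camera("scene"); d=viewer.read_camera("side"); pickle.dump((s,d),open("c0.pkl","wb"))
for c in (s,d): print(ray(c,256,192))
crop(s["image"],220,60,350,270,4 if 0 else 3,"pics/a1.png")
crop(s["image"],275,270,400,360,6,"pics/a2.png")
crop(d["image"],150,80,320,270,3,"pics/a3.png")
E
```

```text
(array([ 143.20021521, -711.83523954,  851.7127852 ]), array([ 0.38231901,  0.629572  , -0.67636623]))
(array([380.32305333, 853.83309771, 538.14444852]), array([ 0.1632712 , -0.88860687, -0.42862611]))
```

View pics/a1.png

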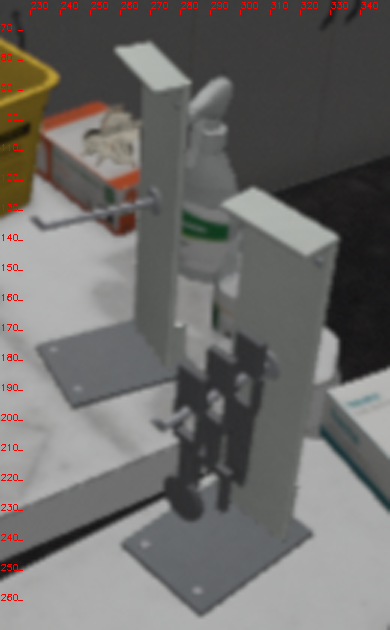

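View pics/a2.png

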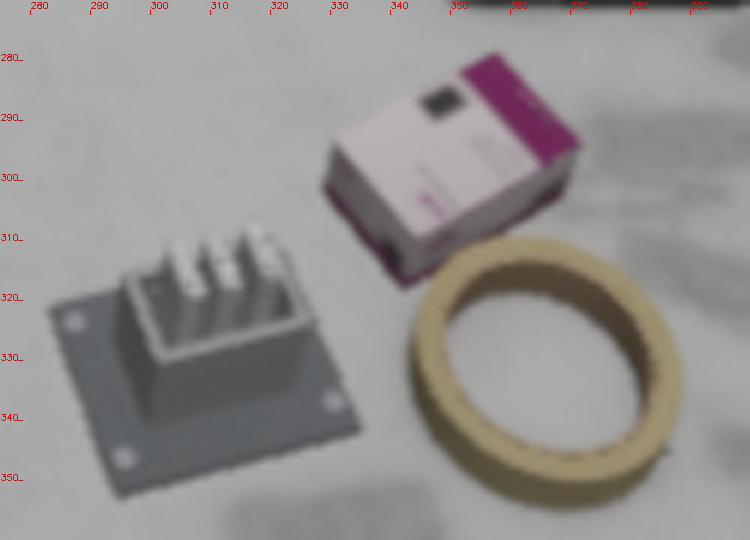

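View pics/a3.png

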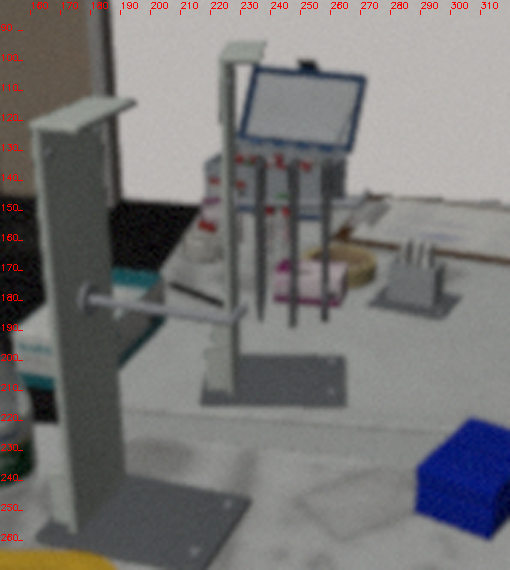

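```bash
cat > fit.py <<'E'
from h import *
import pickle
from scipy.optimize import least_squares
s,d=pickle.load(open("c0.pkl","rb"))
def fit(obs,x0,zfree=False):
    def f(p,pr=False):
        c,sn=np.cos(p[2]),np.sin(p[2]); r=[]
        for cm,q,uv in obs:
            w=[p[0]+c*q[0]-sn*q[1],p[1]+sn*q[0]+c*q[1],q[2]]
            e=proj(cm,w)-uv; r+=list(e)
            if pr: print(q,"s" if cm is s else "d",e.round(1))
        return np.array(r)
    g=least_squares(f,x0,loss="soft_l1"); f(g.x,True); print(g.x.round(3), np.degrees(g.x[2])); return g.x
print("full")
full=fit([(s,(-115,55,8),(260.7,242.3)),(s,(-115,-55,8),(287,264)),(s,(35,-55,8),(324,238)),(s,(-30,45,350),(294,128)),(s,(-30,-45,350),(323,145.7)),(s,(-134,0,216),(270.7,201)),
(d,(35,55,0),(217.3,215)),(d,(-115,55,0),(265,215)),(d,(-115,-55,8),(263.3,199)),(d,(-30,-45,350),(238,94))],[800,0,0])
print("spare")
spare=fit([(s,(-115,55,8),(232.7,176)),(s,(-115,-55,8),(245,195)),(s,(35,-55,8),(281,186)),(s,(-30,45,350),(258.3,76)),(s,(-30,-45,350),(273.3,90.7)),(s,(-134,0,216),(231,133.5)),
(d,(-115,-55,8),(232.7,245.7)),(d,(-115,55,8),(216.7,268.7)),(d,(35,55,8),(162.7,258)),(d,(-30,-45,350),(195,114.3)),(d,(-134,0,216),(231,183))],[800,300,0])
print("rack")
rack=fit([(s,(-50,40,6),(283,321.7)),(s,(-50,-40,6),(294.7,352.5)),(s,(50,-40,6),(335.3,341.2)),(s,(-30,19,55),(295.8,316.2)),(s,(-30,-19,55),(301.7,330.3)),(s,(30,-19,55),(328,323.3)),(s,(30,19,55),(322.5,309)),
],[600,-300,0])
E
python3 fit.py
```

```text
full
(-115, 55, 8) s [-1.1 -1.3]
(-115, -55, 8) s [0.5 1.5]
(35, -55, 8) s [ 1.2 -0.8]
(-30, 45, 350) s [-0.8  0.1]
(-30, -45, 350) s [-0.2 -0.1]
(-134, 0, 216) s [ 0.5 -0.4]
(35, 55, 0) d [-1.1 -0.4]
(-115, 55, 0) d [0.2 0.1]
(-115, -55, 8) d [ 1.1 -2.1]
(-30, -45, 350) d [ 0.2 -1.1]
[ 649.975 -137.647    6.474] 370.9558291660599
spare
(-115, 55, 8) s [-0.8 -1.5]
(-115, -55, 8) s [-0.5  0.2]
(35, -55, 8) s [ 6.  -2.9]
(-30, 45, 350) s [ 0.1 -0.1]
(-30, -45, 350) s [-1.1 -0.6]
(-134, 0, 216) s [-0.2 -1.4]
(-115, -55, 8) d [ 0.7 -2. ]
(-115, 55, 8) d [ 0.1 -0.2]
(35, 55, 8) d [-2.3 -1.4]
(-30, -45, 350) d [-0.  -2.2]
(-134, 0, 216) d [ 0.6 -3.2]
[ 7.01532e+02  1.19625e+02 -1.16000e-01] -6.652161582874591
rack
(-50, 40, 6) s [-0.1 -1.2]
(-50, -40, 6) s [0.1 0.5]
(50, -40, 6) s [1.5 0.1]
(-30, 19, 55) s [ 0. -1.]
(-30, -19, 55) s [0.3 0.4]
(30, -19, 55) s [-0.3  0.6]
(30, 19, 55) s [-1.7 -0.2]
[ 489.844 -389.085  -37.949] -2174.311195649293
```

```bash
cat >> h.py <<'E'
def toolR(yaw,tilt,sgn=1):
    "tool z tilted fwd by tilt (rad) from down toward heading yaw; sgn=+1: tool y = +stand y"
    z=np.array([np.cos(yaw)*np.sin(tilt),np.sin(yaw)*np.sin(tilt),-np.cos(tilt)])
    y=sgn*np.array([-np.sin(yaw),np.cos(yaw),0]); return np.column_stack([np.cross(y,z),y,z])
def cur(st): return R.from_euler("xyz",st["tcp_rot"]).as_matrix(), np.array(st["eef_pos"])
def inc(st,Rt,pt):
    Rc,pc=cur(st); d=Rc.T@(pt-pc); r=R.from_matrix(Rc.T@Rt).as_rotvec()/np.radians(6)
    print("d",d.round(1),"r",r.round(2),"rows: %.1f lin %.1f rot"%(np.linalg.norm(d)/41.7,np.linalg.norm(r)*6/7.16)); return d,r
FULL=(650.,-137.6,np.radians(11.)); SPARE=(701.5,119.6,np.radians(-6.65)); RACK=(489.8,-389.1,np.radians(-14.3))
def fr(F,x,y,z):
    c,s=np.cos(F[2]),np.sin(F[2]); return np.array([F[0]+c*x-s*y,F[1]+s*x+c*y,z])
def tcp(F,x,y,z,tilt,sgn=1,dyaw=0):
    Rt=toolR(F[2]+dyaw,tilt,sgn); return Rt, fr(F,x,y,z)-171*Rt[:,2]
E
python3 - <<'E'
from cell import env, viewer
from h import *
st=env.state(); c=viewer.read_camera("wrist"); Rc,pc=cur(st)
Rm,t=cam(c); o=-Rm.T@t
print("cam in tool",(Rc.T@(o-pc)).round(1),"axes",(Rc.T@Rm.T).round(3))
for sg in (1,-1):
    Rt,pt=tcp(SPARE,-200,0,260,np.radians(40),sg); print(sg,pt.round(),end=" "); inc(st,Rt,pt)
E
```

```text
cam in tool [66.6 -0.6 20.5] axes [[-0.001 -0.97  -0.243]
 [ 1.    -0.001  0.   ]
 [-0.001 -0.243  0.97 ]]
1 [394. 155. 391.] d [-282.9 -310.1   13.6] r [-1.16 -6.6  -3.17] rows: 10.1 lin 6.2 rot
-1 [394. 155. 391.] d [-282.9 -310.1   13.6] r [-9.18  1.61 25.22] rows: 10.1 lin 22.5 rot
```

play_rows(increments=[{"dx": -283,"dy": -310,"dz": 13.6,"rx": -1.16,"ry": -6.6,"rz": -3.17},{"dx": -283,"dy": -310,"dz": 13.6,"rx": -1.16,"ry": -6.6,"rz": -3.17},{"dx": -283,"dy": -310,"dz": 13.6,"rx": -1.16,"ry": -6.6,"rz": -3.17},{"dx": -283,"dy": -310,"dz": 13.6,"rx": -1.16,"ry": -6.6,"rz": -3.17},{"dx": -283,"dy": -310,"dz": 13.6,"rx": -1.16,"ry": -6.6,"rz": -3.17},{"dx": -283,"dy": -310,"dz": 13.6,"rx": -1.16,"ry": -6.6,"rz": -3.17},{"dx": -283,"dy": -310,"dz": 13.6,"rx": -1.16,"ry": -6.6,"rz": -3.17},{"dx": -283,"dy": -310,"dz": 13.6,"rx": -1.16,"ry": -6.6,"rz": -3.17}])

```text
t: 0.97
eef_pos: [367.7, 245.6, 394.2]
tcp_rot: [-3.141, 0.701, 3.029]
ft_force: [1.7, -0.0, 0.5]
opening: 1.004
```

Run:
```python
from cell import env, viewer
from h import *
st=env.state(); print(st["joints"].round(2))
Rt,pt=tcp(SPARE,-200,0,260,np.radians(40)); inc(st,Rt,pt)
```

```text
[ 0.51  0.22  2.11 -1.08  0.44 -0.03]
d [-25.4 -86.6  25.7] r [0.01 0.02 0.03] rows: 2.3 lin 0.0 rot
```

Run:
```python
from cell import env, viewer
from h import *
st=env.state()
Rt,pt=tcp(SPARE,-200,0,280,np.radians(25)); print(pt); inc(st,Rt,pt)
```

```text
[431.06407113 151.12968807 434.97863158]
d [-82.6 -86.8  16.3] r [0.01 2.52 0.03] rows: 2.9 lin 2.1 rot
```

play_rows(increments=[{"dx": -40,"dy": -43,"dz": 8,"ry": 1.25},{"dx": -83,"dy": -87,"dz": 16,"ry": 2.52},{"dx": -83,"dy": -87,"dz": 16,"ry": 2.52},{"dx": -83,"dy": -87,"dz": 16,"ry": 2.52},{"dx": -83,"dy": -87,"dz": 16,"ry": 2.52}])

```text
invalid input
```

Run:
```python
from cell import env, viewer
from h import *
st=env.state(); print(st["joints"].round(2),st["eef_pos"].round(1),st["tcp_rot"].round(3),st["t"])
import pickle
c=viewer.read_camera("wrist"); pickle.dump((c,st),open("w1.pkl","wb"))
cv2.imwrite("pics/w1.png",cv2.resize(c["image"][:,:,::-1],(800,600),interpolation=cv2.INTER_CUBIC))
for p in [(-115,55,8),(-115,-55,8),(-30,45,350),(-30,-45,350),(-134,0,216),(0,0,200)]: print(p,(projw(c,fr(SPARE,*p))*800/512).round())
```

```text
[ 0.51  0.22  2.11 -1.08  0.44 -0.03] [367.7 245.6 394.2] [-3.141  0.701  3.029] 0.9667
(-115, 55, 8) [369. 179.]
(-115, -55, 8) [252. 182.]
(-30, 45, 350) [345. 607.]
(-30, -45, 350) [226. 594.]
(-134, 0, 216) [262. 380.]
(0, 0, 200) [305. 429.]
```

View pics/w1.png

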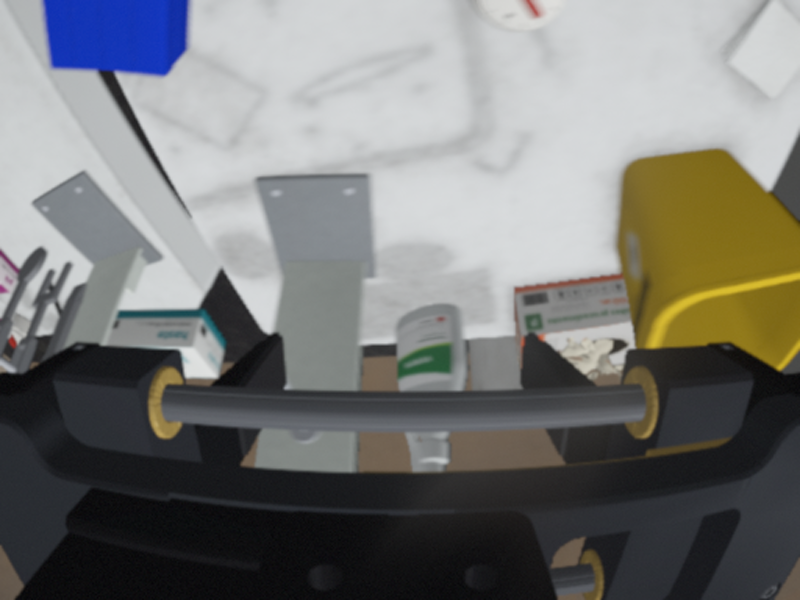

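play_rows(increments=[{"dx": -40,"dy": -43,"dz": 8,"rx": 0,"ry": 1.25,"rz": 0},{"dx": -83,"dy": -87,"dz": 16,"rx": 0,"ry": 2.52,"rz": 0},{"dx": -83,"dy": -87,"dz": 16,"rx": 0,"ry": 2.52,"rz": 0},{"dx": -83,"dy": -87,"dz": 16,"rx": 0,"ry": 2.52,"rz": 0},{"dx": -83,"dy": -87,"dz": 16,"rx": 0,"ry": 2.52,"rz": 0}])

```text
t: 1.43
eef_pos: [420.5, 164.1, 426.8]
tcp_rot: [-3.131, 0.445, 3.022]
ft_force: [0.4, 0.7, -0.6]
opening: 0.997
```

```bash
cat > snap.py <<'E'
import sys,pickle
from cell import env, viewer
from h import *
n=sys.argv[1]; F={"s":SPARE,"f":FULL,"r":RACK}[sys.argv[2]]
st=env.state(); print(st["joints"].round(2),st["eef_pos"].round(1),st["tcp_rot"].round(3),st["t"],st["opening"].round(3),st["ft_force"].round(1))
open("log.txt","a").write(repr([list(st["joints"]),list(st["eef_pos"]),list(st["tcp_rot"])])+"\n")
c=viewer.read_camera("wrist"); pickle.dump((c,st),open(f"{n}.pkl","wb"))
cv2.imwrite(f"pics/{n}.png",cv2.resize(c["image"][:,:,::-1],(800,600),interpolation=cv2.INTER_CUBIC))
if F is not RACK:
  for p in [(-115,55,8),(-115,-55,8),(-30,45,350),(-30,-45,350),(-134,0,216),(0,0,200)]: print(p,(projw(c,fr(F,*p))*800/512).round())
E
python3 snap.py w2 s
```

```text
Traceback (most recent call last):
  File "snap.py", line 5, in <module>
    st=env.state(); print(st["joints"].round(2),st["eef_pos"].round(1),st["tcp_rot"].round(3),st["t"],st["opening"].round(3),st["ft_force"].round(1))
                                                                                                      ^^^^^^^^^^^^^^^^^^^
AttributeError: 'float' object has no attribute 'round'
```

```bash
sed -i 's/st\["opening"\].round(3)/round(st["opening"],3)/' snap.py; python3 snap.py w2 s
```

```text
[ 0.26  0.18  2.01 -0.32  0.56 -0.96] [420.5 164.1 426.8] [-3.131  0.445  3.022] 1.4333 0.997 [ 0.4  0.7 -0.6]
(-115, 55, 8) [456. 227.]
(-115, -55, 8) [338. 227.]
(-30, 45, 350) [465. 661.]
(-30, -45, 350) [316. 658.]
(-134, 0, 216) [390. 391.]
(0, 0, 200) [395. 479.]
```

View pics/w2.png

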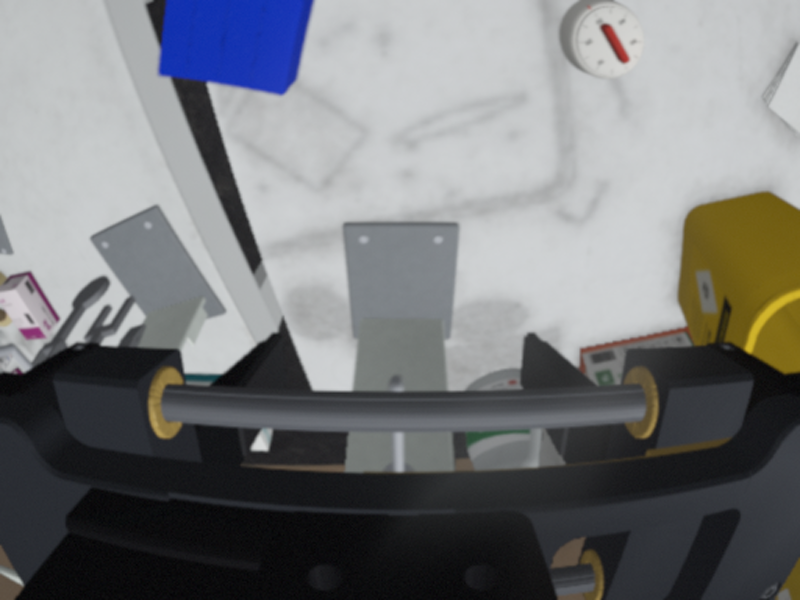

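Run:
```python
import pickle
from h import *
c,st=pickle.load(open("w2.pkl","rb"))
crop(c["image"],205,130,310,310,4,"pics/b1.png")
```

```text
(no output)
```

View pics/b1.png

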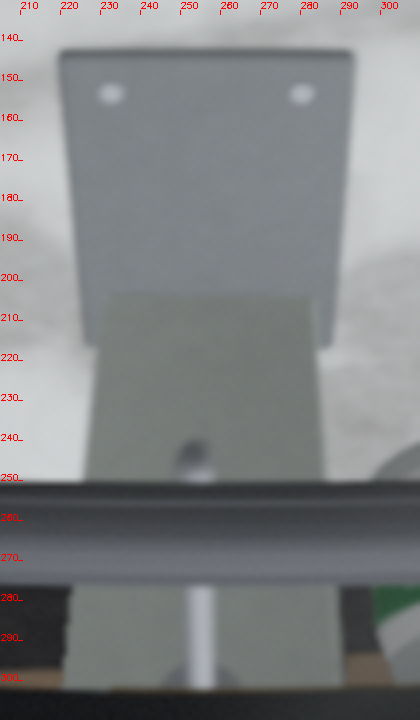

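```bash
cat > fit2.py <<'E'
from h import *
import pickle
from scipy.optimize import least_squares
def fit2(obs,x0,vert=True,quiet=False):
    "obs: (cam, fisheye?, weight, pt, uv); optional extra dz"
    def f(p,pr=False):
        c,sn=np.cos(p[2]),np.sin(p[2]); r=[]
        for cm,fe,wt,q,uv in obs:
            w=[p[0]+c*q[0]-sn*q[1],p[1]+sn*q[0]+c*q[1],q[2]]
            e=((projw if fe else proj)(cm,w)-uv); r+=list(e*wt)
            if pr: print(q,"w" if fe else "s",e.round(1))
        return np.array(r)
    g=least_squares(f,x0,loss="soft_l1",x_scale=[1,1,.01]); 
    if not quiet: f(g.x,True)
    print(g.x.round(2), np.degrees(g.x[2]).round(2)); return g.x
E
python3 - <<'E'
from fit2 import *
s,d=pickle.load(open("c0.pkl","rb")); c,st=pickle.load(open("w2.pkl","rb"))
W=[((-115,-55,8),(219.5,143)),((-115,55,8),(293.7,143)),((0,-45,8),(230.7,204)),((0,45,8),(283.5,204)),((35,-55,8),(227,216.5)),((35,55,8),(288,216.5)),((-134,0,216),(253.7,243)),((0,0,200),(255.5,302))]
S=[((-115,55,8),(232.7,176)),((-115,-55,8),(245,195)),((-30,45,350),(258.3,76)),((-30,-45,350),(273.3,90.7)),((-134,0,216),(231,133.5))]
D=[((-115,-55,8),(232.7,245.7)),((-115,55,8),(216.7,268.7)),((-30,-45,350),(195,114.3)),((-134,0,216),(231,183))]
a=[(c,1,1,*x) for x in W]; b=[(s,0,1,*x) for x in S]; e=[(d,0,1,*x) for x in D]
x0=[700,120,-.116]
fit2(a,x0); fit2(b,x0); fit2(e,x0); fit2(a+b+e,x0,quiet=True)
E
```

```text
(-115, -55, 8) w [-0.9 -0.3]
(-115, 55, 8) w [ 1.  -0.4]
(0, -45, 8) w [-0.4 -2. ]
(0, 45, 8) w [ 0.5 -1.9]
(35, -55, 8) w [-1.   0.3]
(35, 55, 8) w [0.6 0.4]
(-134, 0, 216) w [-0.1  4.2]
(0, 0, 200) w [0.1 3.1]
[ 6.9761e+02  1.2340e+02 -1.2000e-01] -6.86
(-115, 55, 8) s [-0.7 -0.6]
(-115, -55, 8) s [0.3 1.1]
(-30, 45, 350) s [0.2 0.4]
(-30, -45, 350) s [-0.4 -0.1]
(-134, 0, 216) s [ 0.4 -0.5]
[ 7.0112e+02  1.1725e+02 -1.0000e-01] -5.56
(-115, -55, 8) s [ 0.6 -0.1]
(-115, 55, 8) s [-0.4  2. ]
(-30, -45, 350) s [-0.4 -1.3]
(-134, 0, 216) s [ 0.3 -1.6]
[ 6.9984e+02  1.2756e+02 -1.2000e-01] -6.96
[ 6.9976e+02  1.2300e+02 -1.2000e-01] -6.81
```

```bash
sed -i 's/SPARE=(701.5,119.6,np.radians(-6.65))/SPARE=(699.,123.2,np.radians(-6.85))/' h.py
python3 - <<'E'
from cell import env
from h import *
st=env.state()
Rt,pt=tcp(FULL,-190,0,280,np.radians(25)); print(pt); inc(st,Rt,pt)
E
```

```text
[ 392.550874   -187.6430407   434.97863158]
d [ -11.2 -350.3    2.4] r [-1.35  0.08 -2.64] rows: 8.4 lin 2.5 rot
```

play_rows(increments=[{"dx": -20,"dy": -40,"dz": 2,"rx": -0.3,"ry": 0,"rz": -0.6},{"dx": -30,"dy": -80,"dz": 2,"rx": -0.4,"ry": 0,"rz": -0.9},{"dx": -30,"dy": -120,"dz": 2,"rx": -0.6,"ry": 0,"rz": -1.2},{"dx": -30,"dy": -160,"dz": 2,"rx": -0.8,"ry": 0,"rz": -1.5},{"dx": -30,"dy": -200,"dz": 2,"rx": -1.0,"ry": 0,"rz": -1.8},{"dx": -30,"dy": -240,"dz": 2,"rx": -1.2,"ry": 0,"rz": -2.2},{"dx": -20,"dy": -280,"dz": 2,"rx": -1.35,"ry": 0,"rz": -2.6},{"dx": -11,"dy": -320,"dz": 2,"rx": -1.35,"ry": 0.1,"rz": -2.64}])

```text
t: 2.15
eef_pos: [416.1, -70.4, 438.6]
tcp_rot: [3.142, 0.436, -2.946]
ft_force: [0.2, -1.2, -0.3]
opening: 1.0
```

Run:
```python
from cell import env
from h import *
st=env.state(); print(st["joints"].round(2))
Rt,pt=tcp(FULL,-190,0,280,np.radians(25)); print(pt); inc(st,Rt,pt)
```

```text
[-0.37  0.12  2.05  0.39  0.64 -2.41]
[ 392.550874   -187.6430407   434.97863158]
d [  43.1 -110.5  -16. ] r [ 0.01 -0.01  0.03] rows: 2.9 lin 0.0 rot
```

play_rows(increments=[{"dx": 0,"dy": 0,"dz": 0,"rx": 0,"ry": 0,"rz": 1.1},{"dx": 0,"dy": 0,"dz": 0,"rx": 0,"ry": 0,"rz": 2.2}])

```text
t: 2.32
eef_pos: [415.6, -72.8, 438.7]
tcp_rot: [3.035, 0.423, 3.077]
ft_force: [0.9, 0.5, 0.5]
opening: 1.002
```

Run:
```python
from cell import env
from h import *
st=env.state(); print(st["joints"].round(2))
```

```text
[-0.37  0.12  2.05  0.39  0.64 -2.18]
```

play_rows(increments=[{"dx": 0,"dy": 0,"dz": 0,"rx": 0,"ry": 0,"rz": 1.2},{"dx": 0,"dy": 0,"dz": 0,"rx": 0,"ry": 0,"rz": 2.4},{"dx": 0,"dy": 0,"dz": 0,"rx": 0,"ry": 0,"rz": 3.6},{"dx": 0,"dy": 0,"dz": 0,"rx": 0,"ry": 0,"rz": 4.8},{"dx": 0,"dy": 0,"dz": 0,"rx": 0,"ry": 0,"rz": 6},{"dx": 0,"dy": 0,"dz": 0,"rx": 0,"ry": 0,"rz": 7.2},{"dx": 0,"dy": 0,"dz": 0,"rx": 0,"ry": 0,"rz": 8.4},{"dx": 0,"dy": 0,"dz": 0,"rx": 0,"ry": 0,"rz": 9.6}])

```text
t: 2.98
eef_pos: [415.6, -72.7, 438.8]
tcp_rot: [2.728, 0.141, 2.07]
ft_force: [-0.8, 0.2, 0.7]
opening: 1.0
```

Run:
```python
from cell import env
from h import *
st=env.state(); print(st["joints"].round(2))
Rt,pt=tcp(FULL,-190,0,280,np.radians(25),-1); print(pt); inc(st,Rt,pt)
```

```text
[-0.37  0.12  2.05  0.39  0.64 -1.18]
[ 392.550874   -187.6430407   434.97863158]
d [-88.4 -75.5 -15.3] r [-0.000e+00  1.000e-02  1.822e+01] rows: 2.8 lin 15.3 rot
```

play_rows(increments=[{"dx": -11,"dy": -9,"dz": -2,"rx": 0,"ry": 0,"rz": 1.2},{"dx": -22,"dy": -18,"dz": -4,"rx": 0,"ry": 0,"rz": 2.4},{"dx": -33,"dy": -27,"dz": -6,"rx": 0,"ry": 0,"rz": 3.6},{"dx": -44,"dy": -36,"dz": -8,"rx": 0,"ry": 0,"rz": 4.8},{"dx": -55,"dy": -45,"dz": -10,"rx": 0,"ry": 0,"rz": 6},{"dx": -66,"dy": -55,"dz": -12,"rx": 0,"ry": 0,"rz": 7.2},{"dx": -77,"dy": -65,"dz": -14,"rx": 0,"ry": 0,"rz": 8.4},{"dx": -88,"dy": -75,"dz": -15,"rx": 0,"ry": 0,"rz": 9.6}])

```text
t: 3.65
eef_pos: [392.6, -187.6, 435.0]
tcp_rot: [2.789, -0.262, 1.147]
ft_force: [-0.3, 0.4, 0.2]
opening: 0.999
```

Run:
```python
from cell import env
from h import *
st=env.state(); print(st["joints"].round(2))
Rt,pt=tcp(FULL,-190,0,280,np.radians(25),-1); print(pt); inc(st,Rt,pt)
```

```text
[-0.66  0.15  2.02  0.49  0.73 -0.52]
[ 392.550874   -187.6430407   434.97863158]
d [-0.1 -0.1 -0. ] r [0.01 0.   8.67] rows: 0.0 lin 7.3 rot
```

play_rows(increments=[{"dx": 0,"dy": 0,"dz": 0,"rx": 0,"ry": 0,"rz": 1.2},{"dx": 0,"dy": 0,"dz": 0,"rx": 0,"ry": 0,"rz": 2.4},{"dx": 0,"dy": 0,"dz": 0,"rx": 0,"ry": 0,"rz": 3.6},{"dx": 0,"dy": 0,"dz": 0,"rx": 0,"ry": 0,"rz": 4.8},{"dx": 0,"dy": 0,"dz": 0,"rx": 0,"ry": 0,"rz": 6},{"dx": 0,"dy": 0,"dz": 0,"rx": 0,"ry": 0,"rz": 7.2},{"dx": 0,"dy": 0,"dz": 0,"rx": 0,"ry": 0,"rz": 8.67},{"dx": 0,"dy": 0,"dz": 0,"rx": 0,"ry": 0,"rz": 8.67}])

```text
t: 4.32
eef_pos: [392.6, -187.6, 435.1]
tcp_rot: [-3.139, -0.436, 0.184]
ft_force: [0.0, 0.2, 1.0]
opening: 1.003
```

```bash
python3 snap.py w3 f
python3 - <<'E'
from h import *
import pickle
c,st=pickle.load(open("w3.pkl","rb"))
crop(c["image"],170,120,340,310,3,"pics/b3.png")
E
```

```text
[-0.66  0.15  2.02  0.49  0.73  0.4 ] [ 392.6 -187.6  435.1] [-3.139 -0.436  0.184] 4.3167 1.003 [0.  0.2 1. ]
(-115, 55, 8) [344. 307.]
(-115, -55, 8) [459. 306.]
(-30, 45, 350) [272. -85.]
(-30, -45, 350) [519. -89.]
(-134, 0, 216) [400. 273.]
(0, 0, 200) [399.  79.]
```

View pics/w3.png

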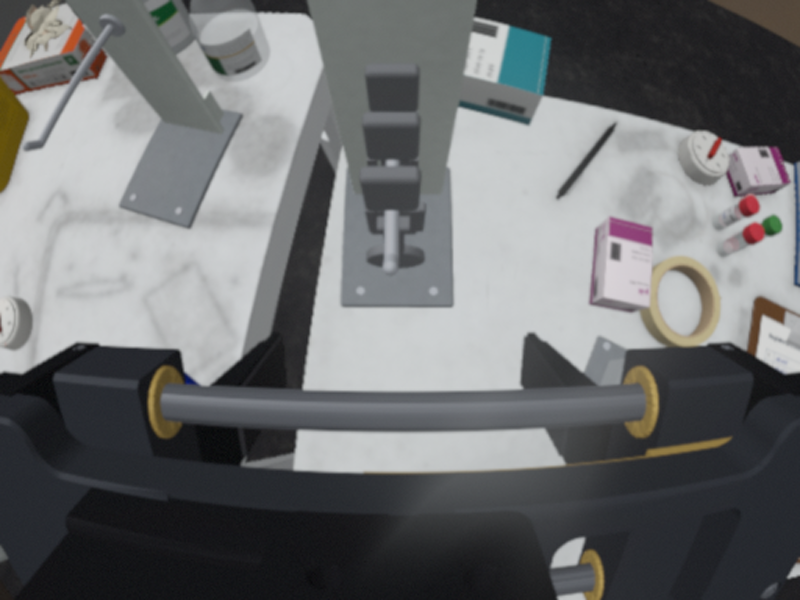

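View pics/b3.png

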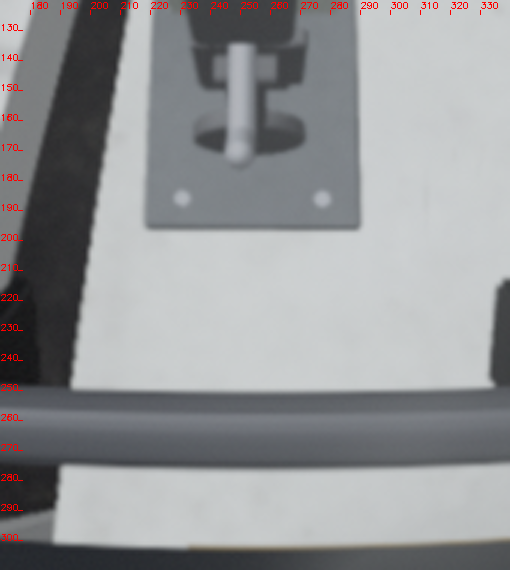

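Run:
```python
from h import *
import pickle
c,st=pickle.load(open("w3.pkl","rb"))
crop(c["image"],190,0,320,200,4,"pics/b4.png")
crop(c["image"],0,0,190,160,4,"pics/b5.png")
```

```text
(no output)
```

View pics/b4.png

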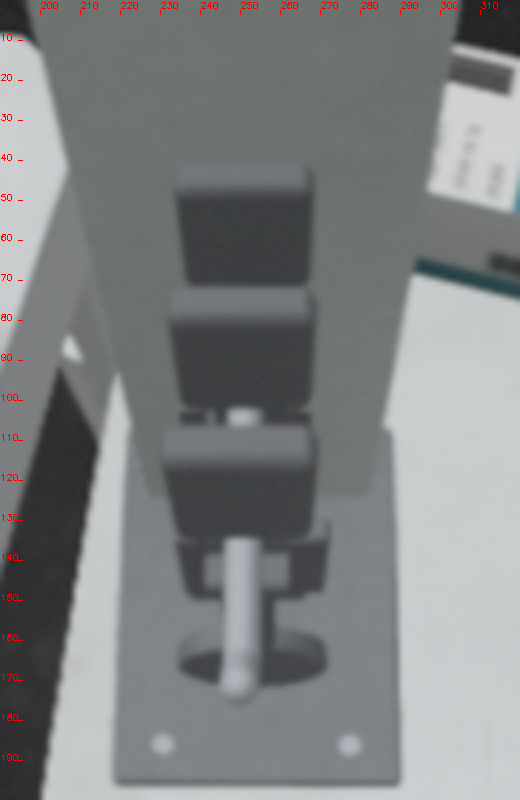

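View pics/b5.png

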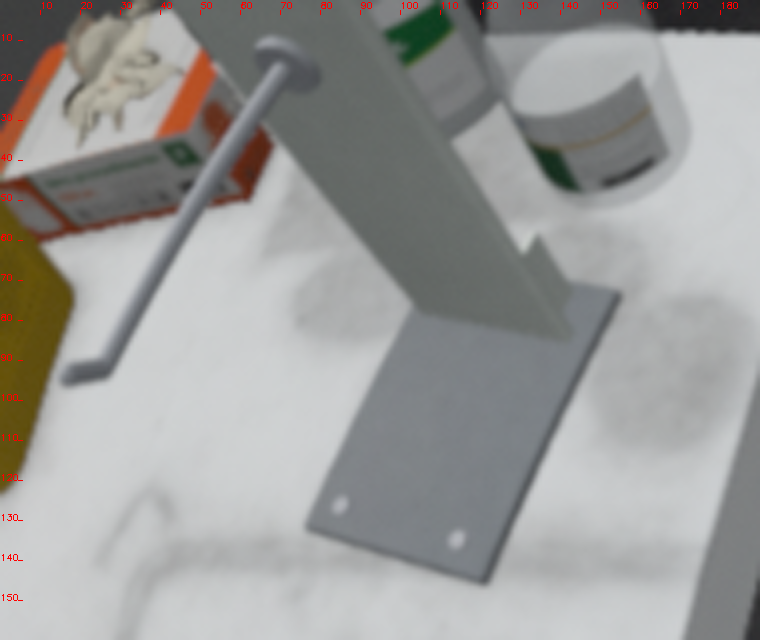

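```bash
cat > joint.py <<'E'
from h import *
import pickle
from scipy.optimize import least_squares
w2,_=pickle.load(open("w2.pkl","rb")); w3,_=pickle.load(open("w3.pkl","rb"))
A=[((-115,-55,8),(219.5,143)),((-115,55,8),(293.7,143)),((0,-45,8),(230.7,204)),((0,45,8),(283.5,204)),((-134,0,216),(253.7,243)),((0,0,200),(255.5,302))]
B=[((-115,55,8),(76.5,131.7)),((-115,-55,8),(121.5,146)),((0,45,8),(103.7,77)),((0,-45,8),(143,85)),((-134,0,216),(17,94.3)),((0,0,200),(71.7,15.5))]
C=[((-115,55,8),(218.25,195.5)),((-115,-55,8),(290,195.5)),((0,45,8),(227,124)),((0,-45,8),(282.5,124)),((-134,0,216),(249.2,170.5)),
((-97,15,244),(231.2,115.7)),((-97,-15,244),(268.2,115.7)),((-65,15,244),(233,80)),((-65,-15,244),(268.2,80)),((-30,15,244),(235,48)),((-30,-15,244),(268.2,48))]
def shift(c,e):
    d=dict(c); d["rvec"]=(R.from_rotvec(e[:3])*R.from_rotvec(c["rvec"])).as_rotvec(); d["tvec"]=R.from_rotvec(e[:3]).as_matrix()@c["tvec"]+e[3:6]; return d
def f(p,pr=False):
    e=p[6:12]; r=list(e[:3]/.02)+list(e[3:]/2); a=shift(w2,e); b=shift(w3,e)
    for c,F,L,n in ((a,p[3:6],A,"A"),(b,p[3:6],B,"B"),(b,p[:3],C,"C")):
        for q,uv in L:
            z=projw(c,fr(F,*q))-uv; r+=list(z)
            if pr: print(n,q,z.round(1))
    return np.array(r)
g=least_squares(f,[650,-137,.192,700,123,-.12]+[0]*6,x_scale=[1,1,.01]*2+[.01]*3+[1]*3,loss="soft_l1")
f(g.x,1); print(g.x[:6].round(3),np.degrees(g.x[[2,5]]).round(2)); print("cam",g.x[6:].round(4))
np.save("camfix.npy",g.x[6:])
E
python3 joint.py
```

```text
A (-115, -55, 8) [-0.4  0.4]
A (-115, 55, 8) [ 0.1 -0. ]
A (0, -45, 8) [ 0.2 -2.2]
A (0, 45, 8) [ 0.2 -2.3]
A (-134, 0, 216) [-0.3  1.4]
A (0, 0, 200) [0.4 0.5]
B (-115, 55, 8) [-0.8 -0.4]
B (-115, -55, 8) [-0.2 -1.3]
B (0, 45, 8) [1.3 2.1]
B (0, -45, 8) [-0.4  1.2]
B (-134, 0, 216) [-0.5 -0.2]
B (0, 0, 200) [2.  0.4]
C (-115, 55, 8) [-0.6 -1.5]
C (-115, -55, 8) [-0.1 -0.7]
C (0, 45, 8) [0.  0.3]
C (0, -45, 8) [0.  0.7]
C (-134, 0, 216) [0.5 0.9]
C (-97, 15, 244) [-1.1 -0.3]
C (-97, -15, 244) [ 1.1 -0. ]
C (-65, 15, 244) [-1.   0.4]
C (-65, -15, 244) [1.  0.5]
C (-30, 15, 244) [-1.  -0.7]
C (-30, -15, 244) [ 0.7 -0.7]
[ 6.49987e+02 -1.35766e+02  1.73000e-01  6.99820e+02  1.24494e+02
 -1.13000e-01] [ 9.94 -6.49]
cam [-3.7000e-03 -1.7000e-03  1.2000e-03 -2.7000e-01 -3.6045e+00  6.3623e+00]
```

```bash
sed -i 's/^FULL=.*/FULL=(650.,-135.8,np.radians(9.94)); SPARE=(699.8,124.5,np.radians(-6.5)); RACK=(489.8,-389.1,np.radians(-14.3))/' h.py
cat > go.py <<'E'
import sys
from cell import env
from h import *
F={"s":SPARE,"f":FULL,"r":RACK}[sys.argv[1]]
x,y,z,t=map(float,sys.argv[2:6]); dy=np.radians(float(sys.argv[6])) if len(sys.argv)>6 else 0
st=env.state(); print(st["joints"].round(2),st["eef_pos"].round(1),round(st["t"],2),"op",round(st["opening"],3),"F",st["ft_force"].round(1))
Rc,pc=cur(st); g=pc+171*Rc[:,2]; c,s=np.cos(F[2]),np.sin(F[2]); d=g-np.array([F[0],F[1],0]); print("grasp now in frame",(c*d[0]+s*d[1]).round(1),(-s*d[0]+c*d[1]).round(1),g[2].round(1))
Rt,pt=tcp(F,x,y,z,np.radians(t),-1,dy); print(pt.round(1)); inc(st,Rt,pt)
E
python3 go.py f -92 0 226 25
```

```text
[-0.66  0.15  2.02  0.49  0.73  0.4 ] [ 392.7 -187.5  435.1] 4.37 op 1.001 F [-0.3 -0.   0.3]
grasp now in frame -190.2 -5.3 280.1
[ 488.2 -164.2  381. ]
d [66.2 -5.1 90.5] r [-0.07  0.    0.11] rows: 2.7 lin 0.1 rot
```

play_rows(increments=[{"dx": 18,"dy": -5,"dz": 25,"rx": -0.07,"ry": 0,"rz": 0.11},{"dx": 37,"dy": -5,"dz": 50,"rx": -0.07,"ry": 0,"rz": 0.11},{"dx": 52,"dy": -5,"dz": 72,"rx": -0.07,"ry": 0,"rz": 0.11},{"dx": 62,"dy": -5,"dz": 85,"rx": -0.07,"ry": 0,"rz": 0.11},{"dx": 66,"dy": -5,"dz": 90.5,"rx": -0.07,"ry": 0,"rz": 0.11},{"dx": 66,"dy": -5,"dz": 90.5,"rx": -0.07,"ry": 0,"rz": 0.11}])

```text
t: 4.87
eef_pos: [488.7, -164.1, 380.1]
tcp_rot: [-3.141, -0.435, 0.175]
ft_force: [0.1, -1.0, -0.1]
opening: 1.004
```

```bash
python3 go.py f -92 0 226 25;python3 snap.py w4 f
```

```text
[-0.49  0.34  1.93  0.5   0.58  0.52] [ 488.7 -164.1  380.1] 4.87 op 1.004 F [ 0.1 -1.  -0.1]
grasp now in frame -91.6 0.2 225.1
[ 488.2 -164.2  381. ]
d [-0.1  0.  -1. ] r [-0.01  0.01  0.01] rows: 0.0 lin 0.0 rot
[-0.49  0.34  1.93  0.5   0.58  0.52] [ 488.7 -164.1  380.1] [-3.141 -0.435  0.175] 4.8667 1.004 [ 0.1 -1.  -0.1]
(-115, 55, 8) [335. 412.]
(-115, -55, 8) [469. 412.]
(-30, 45, 350) [117. -35.]
(-30, -45, 350) [677. -39.]
(-134, 0, 216) [400. 494.]
(0, 0, 200) [400. 175.]
```

View pics/w4.png

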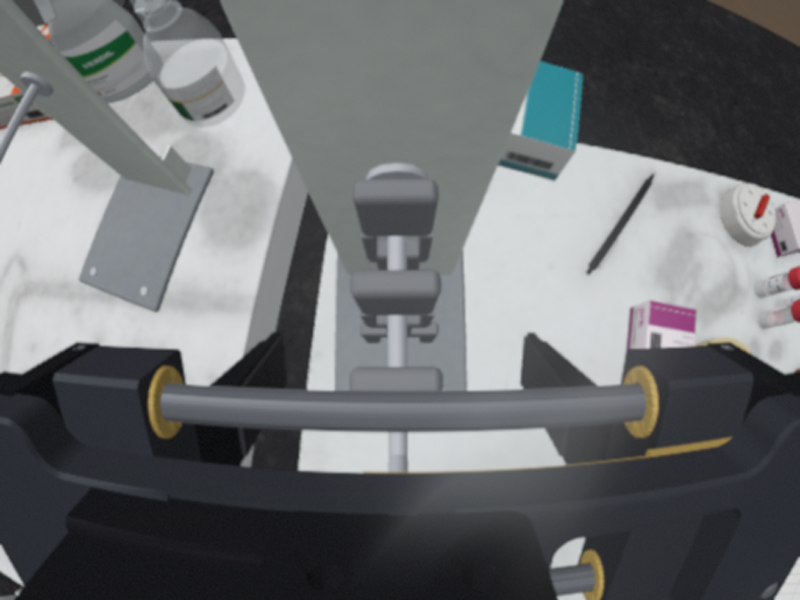

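Run:
```python
from joint import shift
from h import *
import pickle
c,st=pickle.load(open("w4.pkl","rb")); c2=shift(c,np.load("camfix.npy"))
for q in c,c2:
  for p in [(-97,15,244),(-97,-15,244),(-87,15,244),(-65,15,244),(-30,-15,244)]: print(p,(projw(q,fr(FULL,*p))/.64).round())
Rc,pc=cur(st); print([ (projw(c2,pc+Rc@np.array(v))/.64).round() for v in [(0,0,171),(0,47,190),(0,-47,190),(0,47,171)]])
```

```text
A (-115, -55, 8) [-0.4  0.4]
A (-115, 55, 8) [ 0.1 -0. ]
A (0, -45, 8) [ 0.2 -2.2]
A (0, 45, 8) [ 0.2 -2.3]
A (-134, 0, 216) [-0.3  1.4]
A (0, 0, 200) [0.4 0.5]
B (-115, 55, 8) [-0.8 -0.4]
B (-115, -55, 8) [-0.2 -1.3]
B (0, 45, 8) [1.3 2.1]
B (0, -45, 8) [-0.4  1.2]
B (-134, 0, 216) [-0.5 -0.2]
B (0, 0, 200) [2.  0.4]
C (-115, 55, 8) [-0.6 -1.5]
C (-115, -55, 8) [-0.1 -0.7]
C (0, 45, 8) [0.  0.3]
C (0, -45, 8) [0.  0.7]
C (-134, 0, 216) [0.5 0.9]
C (-97, 15, 244) [-1.1 -0.3]
C (-97, -15, 244) [ 1.1 -0. ]
C (-65, 15, 244) [-1.   0.4]
C (-65, -15, 244) [1.  0.5]
C (-30, 15, 244) [-1.  -0.7]
C (-30, -15, 244) [ 0.7 -0.7]
[ 6.49987e+02 -1.35766e+02  1.73000e-01  6.99820e+02  1.24494e+02
 -1.13000e-01] [ 9.94 -6.49]
cam [-3.7000e-03 -1.7000e-03  1.2000e-03 -2.7000e-01 -3.6045e+00  6.3623e+00]
(-97, 15, 244) [351. 399.]
(-97, -15, 244) [447. 399.]
(-87, 15, 244) [352. 368.]
(-65, 15, 244) [353. 299.]
(-30, -15, 244) [443. 198.]
(-97, 15, 244) [352. 386.]
(-97, -15, 244) [444. 386.]
(-87, 15, 244) [352. 356.]
(-65, 15, 244) [353. 290.]
(-30, -15, 244) [440. 194.]
[array([398., 372.]), array([512., 352.]), array([284., 352.]), array([523., 370.])]
```

play_rows(increments=[{"dx": 0,"dy": -1,"dz": 0,"rx": 0,"ry": 0,"rz": 0},{"dx": 0,"dy": -1,"dz": 0,"rx": 0,"ry": 0,"rz": 0},{"dx": 0,"dy": -1,"dz": 0,"rx": 0,"ry": 0,"rz": 0},{"dx": 0,"dy": -1,"dz": 0,"rx": 0,"ry": 0,"rz": 0},{"dx": 0,"dy": -1,"dz": 0,"rx": 0,"ry": 0,"rz": 0},{"dx": 0,"dy": -1,"dz": 0,"rx": 0,"ry": 0,"rz": 0}], fingers=0)

```text
t: 5.42
eef_pos: [487.7, -163.3, 381.0]
tcp_rot: [3.142, -0.436, 0.174]
ft_force: [-0.5, 0.5, -0.2]
opening: 0.636
```

play_rows(increments=[{"dx": 0,"dy": 0,"dz": 0,"rx": 0,"ry": 0,"rz": 0},{"dx": 0,"dy": 0,"dz": 0,"rx": 0,"ry": 0,"rz": 0},{"dx": 0,"dy": 0,"dz": 0,"rx": 0,"ry": 0,"rz": 0},{"dx": 0,"dy": 0,"dz": 0,"rx": 0,"ry": 0,"rz": 0},{"dx": 0,"dy": 0,"dz": 0,"rx": 0,"ry": 0,"rz": 0},{"dx": 0,"dy": 0,"dz": 0,"rx": 0,"ry": 0,"rz": 0},{"dx": 0,"dy": 0,"dz": 0,"rx": 0,"ry": 0,"rz": 0},{"dx": 0,"dy": 0,"dz": 0,"rx": 0,"ry": 0,"rz": 0}])

```text
t: 6.08
eef_pos: [487.7, -163.3, 381.0]
tcp_rot: [-3.142, -0.436, 0.174]
ft_force: [-0.5, 0.4, -0.1]
opening: 0.314
```

```bash
python3 go.py f -92 0 243 25;python3 snap.py w5 f
```

```text
[-0.49  0.33  1.93  0.5   0.58  0.53] [ 487.7 -163.3  381. ] 6.08 op 0.314 F [-0.5  0.4 -0.1]
grasp now in frame -92.5 1.0 226.0
[ 488.2 -164.2  398. ]
d [  7.5   0.9 -15.3] r [-0.    0.    0.01] rows: 0.4 lin 0.0 rot
[-0.49  0.33  1.93  0.5   0.58  0.53] [ 487.7 -163.3  381. ] [-3.142 -0.436  0.174] 6.0833 0.314 [-0.5  0.4 -0.1]
(-115, 55, 8) [336. 411.]
(-115, -55, 8) [469. 411.]
(-30, 45, 350) [125. -36.]
(-30, -45, 350) [677. -37.]
(-134, 0, 216) [402. 492.]
(0, 0, 200) [402. 175.]
```

View pics/w5.png

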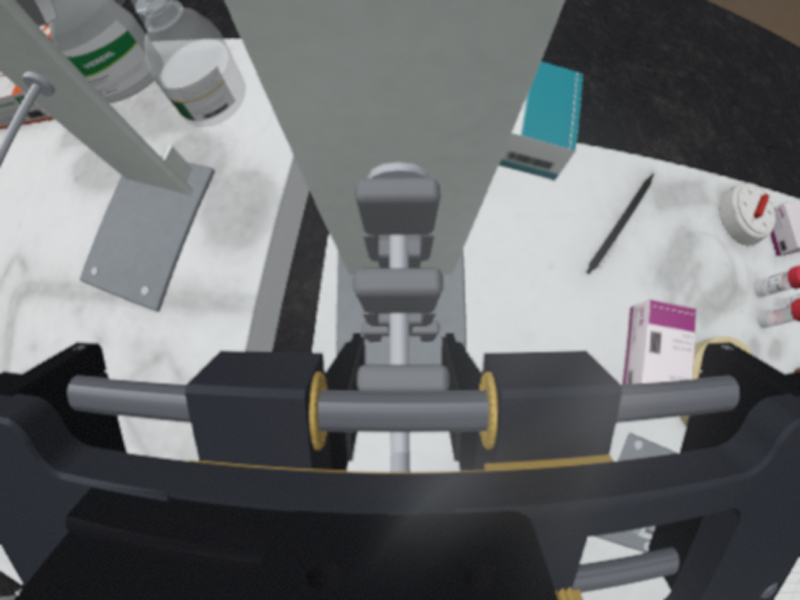

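play_rows(increments=[{"dx": 3.8,"dy": 0,"dz": -8.2,"rx": 0,"ry": 0,"rz": 0},{"dx": 7.6,"dy": 0,"dz": -16.3,"rx": 0,"ry": 0,"rz": 0},{"dx": 7.6,"dy": 0,"dz": -16.3,"rx": 0,"ry": 0,"rz": 0}])

```text
t: 6.38
eef_pos: [487.9, -163.4, 401.0]
tcp_rot: [3.14, -0.438, 0.175]
ft_force: [1.1, 0.2, -0.5]
opening: 0.311
```

```bash
python3 go.py f -187 0 244 25
```

```text
[-0.49  0.31  1.91  0.46  0.63  0.57] [ 487.9 -163.4  401. ] 6.38 op 0.311 F [ 1.1  0.2 -0.5]
grasp now in frame -91.9 0.5 246.2
[ 394.6 -180.6  399. ]
d [-86.7   0.7 -38.4] r [ 0.01 -0.02  0.01] rows: 2.3 lin 0.0 rot
```

play_rows(increments=[{"dx": -1,"dy": 0.7,"dz": 2,"rx": 0,"ry": 0,"rz": 0},{"dx": -18,"dy": 0.7,"dz": -6,"rx": 0,"ry": 0,"rz": 0},{"dx": -36,"dy": 0.7,"dz": -15,"rx": 0,"ry": 0,"rz": 0},{"dx": -54,"dy": 0.7,"dz": -23,"rx": 0,"ry": 0,"rz": 0},{"dx": -70,"dy": 0.7,"dz": -30.5,"rx": 0,"ry": 0,"rz": 0},{"dx": -87,"dy": 0.7,"dz": -38.4,"rx": 0,"ry": 0,"rz": 0},{"dx": -87,"dy": 0.7,"dz": -38.4,"rx": 0,"ry": 0,"rz": 0}])

```text
t: 6.97
eef_pos: [392.3, -180.5, 398.7]
tcp_rot: [3.14, -0.437, 0.174]
ft_force: [0.1, -0.9, -0.9]
opening: 0.316
```

```bash
python3 go.py s -190 0 254 25;python3 snap.py w6 f
```

```text
[-0.64  0.19  2.08  0.55  0.63  0.34] [ 392.3 -180.5  398.7] 6.97 op 0.316 F [ 0.1 -0.9 -0.9]
grasp now in frame -201.5 -317.6 243.8
[439.2 154.2 409. ]
d [  98.8 -321.6   34.4] r [-1.15 -0.01  2.49] rows: 8.1 lin 2.3 rot
[-0.64  0.19  2.08  0.55  0.63  0.34] [ 392.3 -180.5  398.7] [ 3.14  -0.437  0.174] 6.9667 0.316 [ 0.1 -0.9 -0.9]
(-115, 55, 8) [339. 300.]
(-115, -55, 8) [463. 300.]
(-30, 45, 350) [ 256. -166.]
(-30, -45, 350) [ 542. -168.]
(-134, 0, 216) [400. 255.]
(0, 0, 200) [400.  43.]
```

View pics/w6.png

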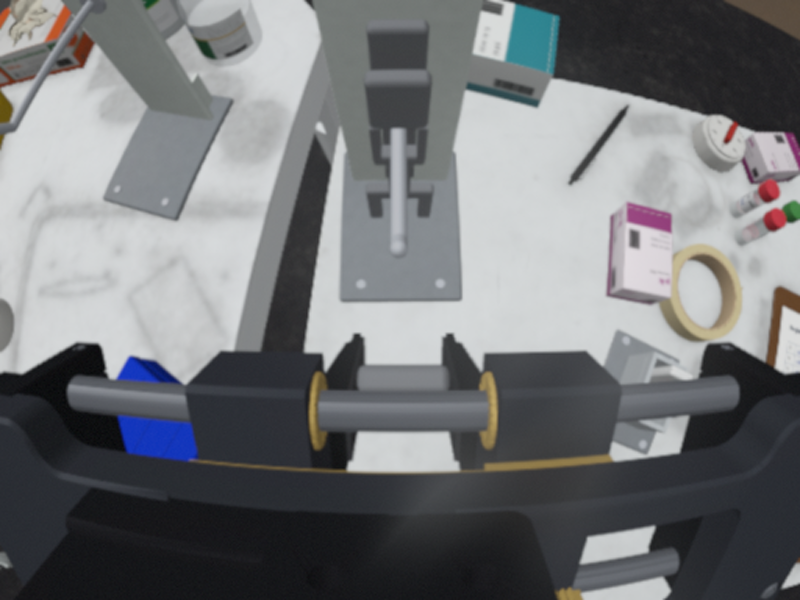

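play_rows(increments=[{"dx": 15,"dy": -40,"dz": 0,"rx": -0.15,"ry": 0,"rz": 0.3},{"dx": 30,"dy": -80,"dz": 3,"rx": -0.3,"ry": 0,"rz": 0.6},{"dx": 45,"dy": -120,"dz": 8,"rx": -0.45,"ry": 0,"rz": 0.9},{"dx": 60,"dy": -160,"dz": 13,"rx": -0.6,"ry": 0,"rz": 1.3},{"dx": 70,"dy": -200,"dz": 18,"rx": -0.75,"ry": 0,"rz": 1.6},{"dx": 80,"dy": -240,"dz": 24,"rx": -0.9,"ry": 0,"rz": 1.9},{"dx": 90,"dy": -280,"dz": 30,"rx": -1.05,"ry": 0,"rz": 2.2},{"dx": 98,"dy": -315,"dz": 34,"rx": -1.15,"ry": 0,"rz": 2.49}])

```text
t: 7.68
eef_pos: [435.0, 75.1, 410.3]
tcp_rot: [3.141, -0.437, -0.099]
ft_force: [-0.4, -0.4, -1.1]
opening: 0.314
```

```bash
python3 go.py s -190 0 244 25
```

```text
[ 0.03  0.18  2.06 -0.12  0.47  1.8 ] [435.   75.1 410.3] 7.68 op 0.314 F [-0.4 -0.4 -1.1]
grasp now in frame -185.1 -78.2 255.4
[439.2 154.2 399. ]
d [ -8.1 -79.1   8.6] r [-0.05 -0.01  0.13] rows: 1.9 lin 0.1 rot
```

play_rows(increments=[{"dx": -4,"dy": -30,"dz": 4,"rx": -0.05,"ry": 0,"rz": 0.13},{"dx": -8,"dy": -60,"dz": 8.6,"rx": -0.05,"ry": 0,"rz": 0.13},{"dx": -8,"dy": -79,"dz": 8.6,"rx": -0.05,"ry": 0,"rz": 0.13},{"dx": -8,"dy": -79,"dz": 8.6,"rx": -0.05,"ry": 0,"rz": 0.13},{"dx": -8,"dy": -79,"dz": 8.6,"rx": -0.05,"ry": 0,"rz": 0.13},{"dx": -8,"dy": -79,"dz": 8.6,"rx": -0.05,"ry": 0,"rz": 0.13}])

```text
t: 8.18
eef_pos: [439.4, 154.1, 398.9]
tcp_rot: [-3.141, -0.437, -0.113]
ft_force: [-0.1, -0.5, -0.7]
opening: 0.316
```

```bash
python3 go.py s -190 0 244 25;python3 snap.py w7 s
python3 - <<'E'
from h import *
import pickle
c,st=pickle.load(open("w7.pkl","rb"))
crop(c["image"],190,0,330,270,3,"pics/b7.png")
from cell import viewer
d=viewer.read_camera("side"); crop(d["image"],150,100,350,280,4,"pics/d7.png")
E
```

```text
[ 0.22  0.24  2.02 -0.3   0.49  2.14] [439.4 154.1 398.9] 8.18 op 0.316 F [-0.1 -0.5 -0.7]
grasp now in frame -189.7 0.0 244.0
[439.2 154.2 399. ]
d [-0.1 -0.  -0.1] r [-0.   -0.01  0.  ] rows: 0.0 lin 0.0 rot
[ 0.22  0.24  2.02 -0.3   0.49  2.14] [439.4 154.1 398.9] [-3.141 -0.437 -0.113] 8.1833 0.316 [-0.1 -0.5 -0.7]
(-115, 55, 8) [340. 300.]
(-115, -55, 8) [464. 300.]
(-30, 45, 350) [ 256. -166.]
(-30, -45, 350) [ 542. -168.]
(-134, 0, 216) [400. 254.]
(0, 0, 200) [401.  43.]
```

View pics/b7.png

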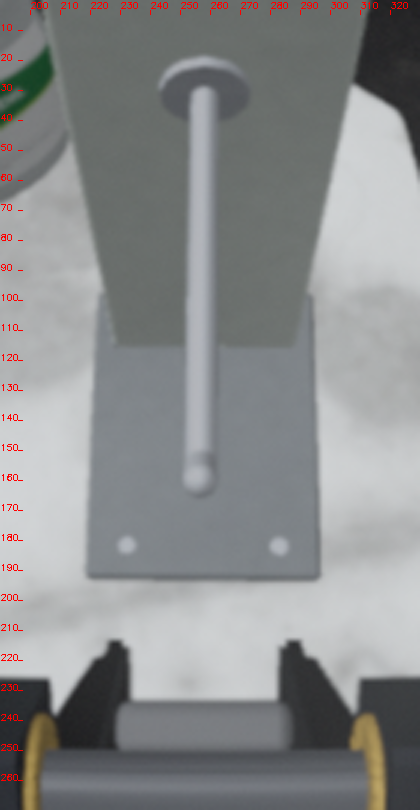

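View pics/d7.png

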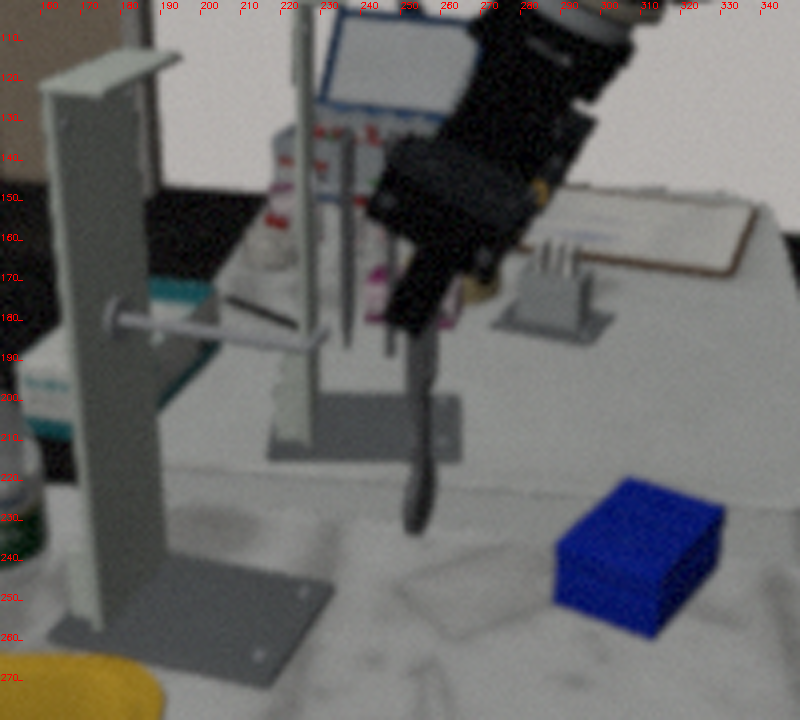

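play_rows(increments=[{"dx": 18,"dy": 0,"dz": 8.4,"rx": 0,"ry": 0,"rz": 0},{"dx": 32,"dy": 0,"dz": 15,"rx": 0,"ry": 0,"rz": 0},{"dx": 45,"dy": 0,"dz": 21,"rx": 0,"ry": 0,"rz": 0},{"dx": 57,"dy": 0,"dz": 26.5,"rx": 0,"ry": 0,"rz": 0},{"dx": 66,"dy": 0,"dz": 30.8,"rx": 0,"ry": 0,"rz": 0},{"dx": 70,"dy": 0,"dz": 32.6,"rx": 0,"ry": 0,"rz": 0}])

```text
t: 8.78
eef_pos: [517.2, 143.8, 399.2]
tcp_rot: [-3.141, -0.438, -0.116]
ft_force: [-0.5, -0.3, -0.6]
opening: 0.31
```

```bash
python3 go.py s -58 0 244 25;python3 snap.py w8 s
python3 - <<'E'
from h import *
from cell import viewer
d=viewer.read_camera("side"); crop(d["image"],150,100,350,280,4,"pics/d8.png")
E
```

```text
[ 0.17  0.34  1.86 -0.24  0.53  2.03] [517.2 143.8 399.2] 8.78 op 0.31 F [-0.5 -0.3 -0.6]
grasp now in frame -111.2 -1.7 244.3
[570.4 139.2 399. ]
d [48.2 -1.7 22.8] r [ 0.01 -0.01 -0.03] rows: 1.3 lin 0.0 rot
[ 0.17  0.34  1.86 -0.24  0.53  2.03] [517.2 143.8 399.2] [-3.141 -0.438 -0.116] 8.7833 0.31 [-0.5 -0.3 -0.6]
(-115, 55, 8) [336. 390.]
(-115, -55, 8) [464. 389.]
(-30, 45, 350) [177. -26.]
(-30, -45, 350) [602. -33.]
(-134, 0, 216) [397. 439.]
(0, 0, 200) [397. 158.]
```

View pics/w8.png

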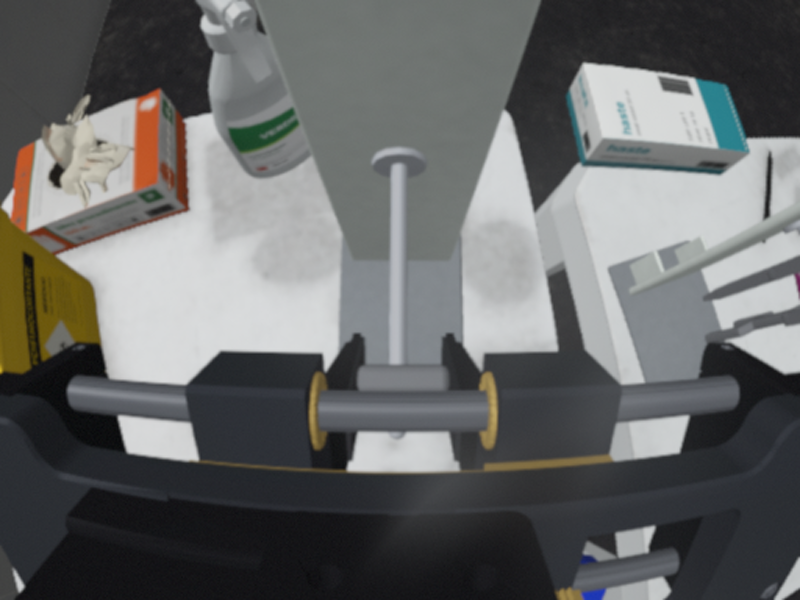

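View pics/d8.png

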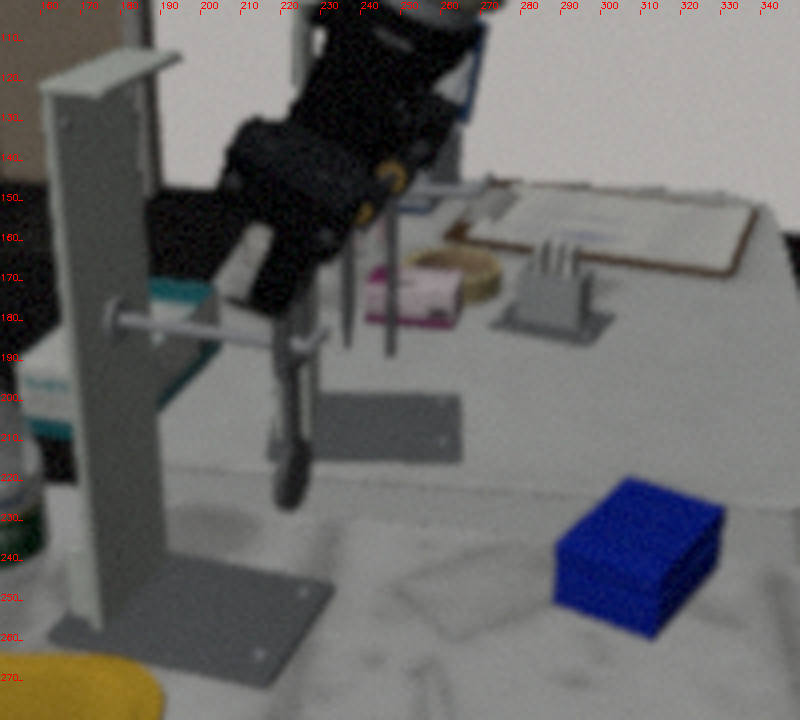

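play_rows(increments=[{"dx": 15,"dy": -1.5,"dz": 7,"rx": 0,"ry": 0,"rz": 0},{"dx": 30,"dy": -1.7,"dz": 14,"rx": 0,"ry": 0,"rz": 0},{"dx": 43,"dy": -1.7,"dz": 20,"rx": 0,"ry": 0,"rz": 0},{"dx": 48,"dy": -1.7,"dz": 22.8,"rx": 0,"ry": 0,"rz": 0},{"dx": 48,"dy": -1.7,"dz": 22.8,"rx": 0,"ry": 0,"rz": 0}])

```text
t: 9.3
eef_pos: [569.6, 139.5, 398.4]
tcp_rot: [-3.142, -0.437, -0.116]
ft_force: [-0.7, -0.5, -0.6]
opening: 0.32
```

```bash
python3 go.py s -58 0 227 25
```

```text
[ 0.14  0.41  1.75 -0.2   0.57  1.98] [569.6 139.5 398.4] 9.3 op 0.32 F [-0.7 -0.5 -0.6]
grasp now in frame -58.8 -0.0 243.4
[570.4 139.2 382. ]
d [-6.2  0.2 15.2] r [ 0.01 -0.   -0.02] rows: 0.4 lin 0.0 rot
```

play_rows(increments=[{"dx": -3,"dy": 0,"dz": 7,"rx": 0,"ry": 0,"rz": 0},{"dx": -5,"dy": 0,"dz": 12,"rx": 0,"ry": 0,"rz": 0},{"dx": -6.4,"dy": 0,"dz": 15,"rx": 0,"ry": 0,"rz": 0},{"dx": -6.4,"dy": 0,"dz": 15,"rx": 0,"ry": 0,"rz": 0}])

```text
t: 9.63
eef_pos: [569.6, 139.5, 381.3]
tcp_rot: [3.141, -0.436, -0.116]
ft_force: [-0.5, -0.6, -1.2]
opening: 0.312
```

```bash
python3 go.py s -58 0 227 25
```

```text
[ 0.14  0.43  1.77 -0.21  0.53  1.99] [569.6 139.5 381.3] 9.63 op 0.312 F [-0.5 -0.6 -1.2]
grasp now in frame -58.9 -0.1 226.3
[570.4 139.2 382. ]
d [ 1.   0.2 -0.2] r [ 0.01  0.01 -0.02] rows: 0.0 lin 0.0 rot
```

play_rows(increments=[{"dx": 0,"dy": 0,"dz": 0,"rx": 0,"ry": 0,"rz": 0},{"dx": 0,"dy": 0,"dz": 0,"rx": 0,"ry": 0,"rz": 0},{"dx": 0,"dy": 0,"dz": 0,"rx": 0,"ry": 0,"rz": 0},{"dx": 0,"dy": 0,"dz": 0,"rx": 0,"ry": 0,"rz": 0},{"dx": 0,"dy": 0,"dz": 0,"rx": 0,"ry": 0,"rz": 0},{"dx": 0,"dy": 0,"dz": 0,"rx": 0,"ry": 0,"rz": 0}], fingers=0.8)

```text
t: 10.13
eef_pos: [569.6, 139.5, 381.4]
tcp_rot: [3.141, -0.436, -0.116]
ft_force: [0.3, -0.5, -0.7]
opening: 0.676
```

```bash
python3 snap.py w9 s
```

```text
[ 0.14  0.43  1.77 -0.21  0.53  1.99] [569.6 139.5 381.4] [ 3.141 -0.436 -0.116] 10.1333 0.676 [ 0.3 -0.5 -0.7]
(-115, 55, 8) [335. 452.]
(-115, -55, 8) [469. 451.]
(-30, 45, 350) [ 52. 138.]
(-30, -45, 350) [741. 133.]
(-134, 0, 216) [401. 572.]
(0, 0, 200) [400. 246.]
```

View pics/w9.png

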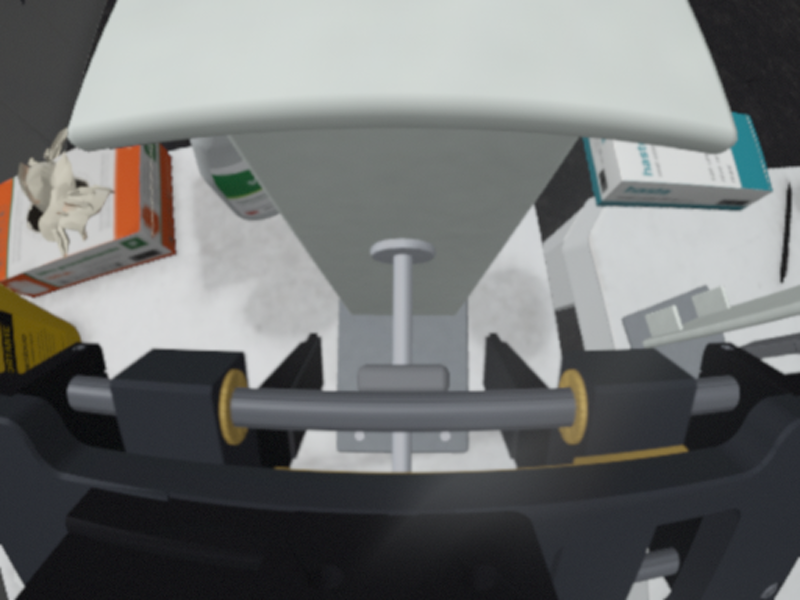

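play_rows(increments=[{"dx": 0,"dy": 0,"dz": -20,"rx": 0,"ry": 0,"rz": 0},{"dx": 0,"dy": 0,"dz": -50,"rx": 0,"ry": 0,"rz": 0},{"dx": -10,"dy": 0,"dz": -85,"rx": 0,"ry": 0,"rz": 0},{"dx": -40,"dy": 0,"dz": -110,"rx": 0,"ry": 0,"rz": 0},{"dx": -70,"dy": 0,"dz": -120,"rx": 0,"ry": 0,"rz": 0}])

```text
t: 10.6
eef_pos: [454.8, 152.7, 463.4]
tcp_rot: [-3.14, -0.44, -0.117]
ft_force: [-0.1, 0.1, 0.3]
opening: 0.797
```

```bash
python3 go.py f -160 0 290 25
```

```text
[ 0.21  0.18  1.9  -0.22  0.66  2.05] [454.8 152.7 463.4] 10.6 op 0.797 F [-0.1  0.1  0.3]
grasp now in frame -72.5 297.2 308.7
[ 421.2 -175.9  445. ]
d [ -3.3 330.3  18.2] r [ 1.16 -0.04 -2.51] rows: 7.9 lin 2.3 rot
```

play_rows(increments=[{"dx": 0,"dy": 40,"dz": 2,"rx": 0.15,"ry": 0,"rz": -0.3},{"dx": 0,"dy": 80,"dz": 4,"rx": 0.3,"ry": 0,"rz": -0.6},{"dx": 0,"dy": 120,"dz": 6,"rx": 0.45,"ry": 0,"rz": -0.9},{"dx": 0,"dy": 160,"dz": 9,"rx": 0.6,"ry": 0,"rz": -1.2},{"dx": 0,"dy": 200,"dz": 11,"rx": 0.75,"ry": 0,"rz": -1.6},{"dx": 0,"dy": 240,"dz": 14,"rx": 0.9,"ry": 0,"rz": -1.9},{"dx": 0,"dy": 280,"dz": 16,"rx": 1.05,"ry": 0,"rz": -2.2},{"dx": -3,"dy": 320,"dz": 18,"rx": 1.16,"ry": 0,"rz": -2.5}], fingers=0.8)

```text
t: 11.27
eef_pos: [425.8, -140.4, 447.5]
tcp_rot: [3.14, -0.443, 0.176]
ft_force: [1.3, 0.6, -0.4]
opening: 0.801
```

```bash
python3 go.py f -150 0 280 25
```

```text
[-0.52  0.15  1.98  0.43  0.71  0.59] [ 425.8 -140.4  447.5] 11.27 op 0.801 F [ 1.3  0.6 -0.4]
grasp now in frame -148.4 34.1 293.0
[ 431.1 -174.2  435. ]
d [-6.  34.1 11. ] r [ 0.   -0.06  0.02] rows: 0.9 lin 0.1 rot
```

play_rows(increments=[{"dx": -6,"dy": 34,"dz": 11,"rx": 0,"ry": -0.06,"rz": 0},{"dx": -6,"dy": 34,"dz": 11,"rx": 0,"ry": -0.06,"rz": 0},{"dx": -6,"dy": 34,"dz": 11,"rx": 0,"ry": -0.06,"rz": 0},{"dx": -6,"dy": 34,"dz": 11,"rx": 0,"ry": -0.06,"rz": 0}])

```text
t: 11.6
eef_pos: [430.9, -173.9, 435.0]
tcp_rot: [3.141, -0.436, 0.175]
ft_force: [0.8, 0.9, 0.5]
opening: 0.799
```

```bash
python3 go.py f -60 0 226 25; python3 snap.py w10 f
```

```text
[-0.58  0.19  1.97  0.46  0.71  0.51] [ 430.9 -173.9  435. ] 11.6 op 0.799 F [0.8 0.9 0.5]
grasp now in frame -150.2 0.2 280.0
[ 519.7 -158.6  381. ]
d [58.9  0.3 87. ] r [0.   0.   0.01] rows: 2.5 lin 0.0 rot
[-0.58  0.19  1.97  0.46  0.71  0.51] [ 430.9 -173.9  435. ] [ 3.141 -0.436  0.175] 11.6 0.799 [0.8 0.9 0.5]
(-115, 55, 8) [344. 347.]
(-115, -55, 8) [460. 347.]
(-30, 45, 350) [256. -24.]
(-30, -45, 350) [543. -25.]
(-134, 0, 216) [401. 351.]
(0, 0, 200) [401. 129.]
```

View pics/w10.png

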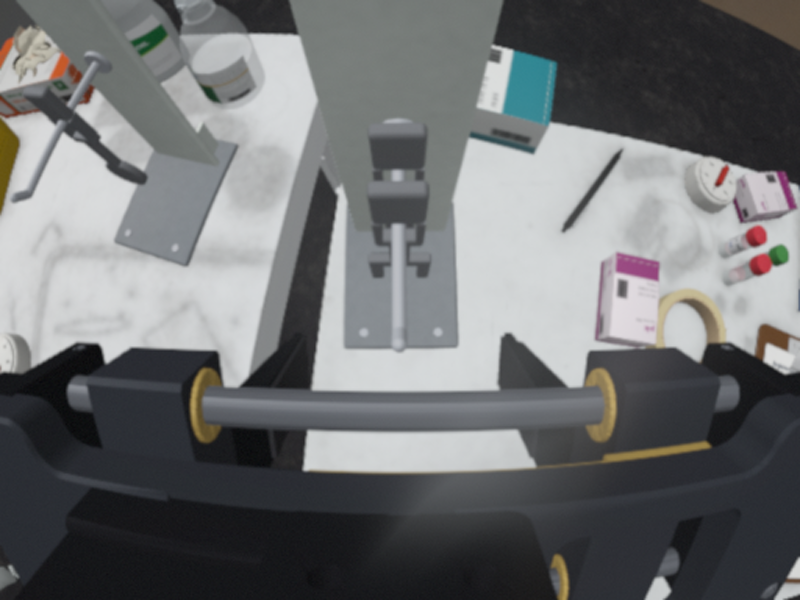

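play_rows(increments=[{"dx": 20,"dy": -0.5,"dz": 29,"rx": 0,"ry": 0,"rz": 0},{"dx": 38,"dy": -0.5,"dz": 56,"rx": 0,"ry": 0,"rz": 0},{"dx": 52,"dy": -0.5,"dz": 77,"rx": 0,"ry": 0,"rz": 0},{"dx": 59,"dy": -0.5,"dz": 87,"rx": 0,"ry": 0,"rz": 0},{"dx": 59,"dy": -0.5,"dz": 87,"rx": 0,"ry": 0,"rz": 0},{"dx": 59,"dy": -0.5,"dz": 87,"rx": 0,"ry": 0,"rz": 0}])

```text
t: 12.15
eef_pos: [519.5, -156.2, 381.5]
tcp_rot: [3.141, -0.436, 0.178]
ft_force: [-0.3, -0.9, 1.0]
opening: 0.801
```

```bash
python3 go.py f -60 0 226 25; python3 snap.py w11 f
```

```text
[-0.45  0.37  1.87  0.46  0.59  0.6 ] [ 519.5 -156.2  381.5] 12.15 op 0.801 F [-0.3 -0.9  1. ]
grasp now in frame -59.9 2.6 226.5
[ 519.7 -158.6  381. ]
d [-0.4  2.4  0.4] r [-0.01  0.    0.04] rows: 0.1 lin 0.0 rot
[-0.45  0.37  1.87  0.46  0.59  0.6 ] [ 519.5 -156.2  381.5] [ 3.141 -0.436  0.178] 12.15 0.801 [-0.3 -0.9  1. ]
(-115, 55, 8) [337. 450.]
(-115, -55, 8) [471. 450.]
(-30, 45, 350) [ 69. 125.]
(-30, -45, 350) [751. 130.]
(-134, 0, 216) [405. 569.]
(0, 0, 200) [406. 243.]
```

View pics/w11.png

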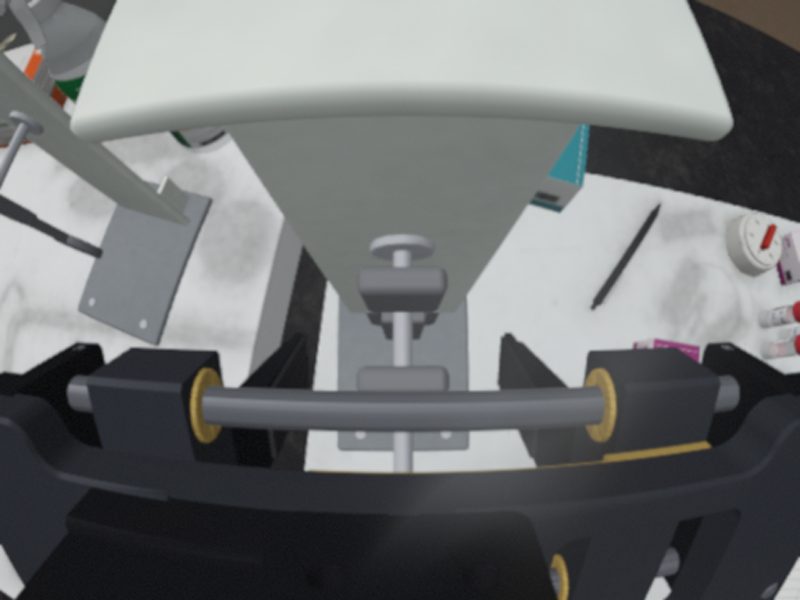

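play_rows(increments=[{"dx": 0,"dy": 0,"dz": 0,"rx": 0,"ry": 0,"rz": 0},{"dx": 0,"dy": 0,"dz": 0,"rx": 0,"ry": 0,"rz": 0},{"dx": 0,"dy": 0,"dz": 0,"rx": 0,"ry": 0,"rz": 0},{"dx": 0,"dy": 0,"dz": 0,"rx": 0,"ry": 0,"rz": 0},{"dx": 0,"dy": 0,"dz": 0,"rx": 0,"ry": 0,"rz": 0},{"dx": 0,"dy": 0,"dz": 0,"rx": 0,"ry": 0,"rz": 0},{"dx": 0,"dy": 0,"dz": 0,"rx": 0,"ry": 0,"rz": 0},{"dx": 0,"dy": 0,"dz": 0,"rx": 0,"ry": 0,"rz": 0}], fingers=0)

```text
t: 12.87
eef_pos: [519.1, -156.6, 382.0]
tcp_rot: [3.14, -0.437, 0.177]
ft_force: [-0.1, 0.0, 0.8]
opening: 0.312
```

play_rows(increments=[{"dx": 0,"dy": 0,"dz": 0,"rx": 0,"ry": 0,"rz": 0},{"dx": 0,"dy": 0,"dz": 0,"rx": 0,"ry": 0,"rz": 0},{"dx": 0,"dy": 0,"dz": 0,"rx": 0,"ry": 0,"rz": 0},{"dx": 3.8,"dy": 0,"dz": -8.2,"rx": 0,"ry": 0,"rz": 0},{"dx": 7.6,"dy": 0,"dz": -16.3,"rx": 0,"ry": 0,"rz": 0},{"dx": 7.6,"dy": 0,"dz": -16.3,"rx": 0,"ry": 0,"rz": 0},{"dx": 7.6,"dy": 0,"dz": -16.3,"rx": 0,"ry": 0,"rz": 0}])

```text
t: 13.45
eef_pos: [519.1, -156.6, 400.8]
tcp_rot: [3.139, -0.438, 0.178]
ft_force: [0.4, 0.4, -0.4]
opening: 0.317
```

```bash
python3 go.py f -187 2 244.5 25
```

```text
[-0.45  0.34  1.85  0.43  0.63  0.63] [ 519.1 -156.6  400.8] 13.45 op 0.317 F [ 0.4  0.4 -0.4]
grasp now in frame -60.0 2.0 245.9
[ 394.3 -178.6  399.5]
d [-115.3   -0.3  -52.5] r [ 0.01 -0.01  0.04] rows: 3.0 lin 0.0 rot
```

play_rows(increments=[{"dx": -20,"dy": 0,"dz": -8,"rx": 0,"ry": 0,"rz": 0},{"dx": -40,"dy": 0,"dz": -17.5,"rx": 0,"ry": 0,"rz": 0},{"dx": -58,"dy": 0,"dz": -26,"rx": 0,"ry": 0,"rz": 0},{"dx": -75,"dy": 0,"dz": -34,"rx": 0,"ry": 0,"rz": 0},{"dx": -95,"dy": 0,"dz": -43,"rx": 0,"ry": 0,"rz": 0},{"dx": -115,"dy": 0,"dz": -52.5,"rx": 0,"ry": 0,"rz": 0},{"dx": -115,"dy": 0,"dz": -52.5,"rx": 0,"ry": 0,"rz": 0}])

```text
t: 14.03
eef_pos: [392.1, -178.6, 399.4]
tcp_rot: [3.14, -0.437, 0.177]
ft_force: [0.2, -0.3, -0.1]
opening: 0.313
```

```bash
python3 go.py s -190 0 254 25;python3 snap.py w12 f
```

```text
[-0.64  0.19  2.08  0.55  0.63  0.34] [ 392.1 -178.6  399.4] 14.03 op 0.313 F [ 0.2 -0.3 -0.1]
grasp now in frame -202.0 -315.6 244.5
[439.2 154.2 409. ]
d [  99.1 -319.4   35.3] r [-1.16 -0.01  2.51] rows: 8.1 lin 2.3 rot
[-0.64  0.19  2.08  0.55  0.63  0.34] [ 392.1 -178.6  399.4] [ 3.14  -0.437  0.177] 14.0333 0.313 [ 0.2 -0.3 -0.1]
(-115, 55, 8) [342. 300.]
(-115, -55, 8) [466. 300.]
(-30, 45, 350) [ 264. -166.]
(-30, -45, 350) [ 549. -165.]
(-134, 0, 216) [405. 255.]
(0, 0, 200) [405.  44.]
```

View pics/w12.png

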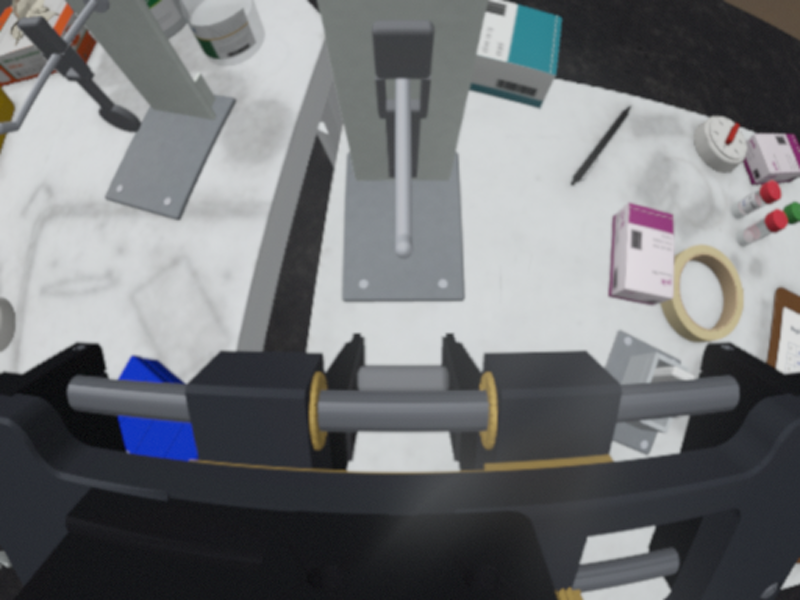

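Good; same transfer as before.

play_rows(increments=[{"dx": 15,"dy": -40,"dz": 0,"rx": -0.15,"ry": 0,"rz": 0.3},{"dx": 30,"dy": -80,"dz": 3,"rx": -0.3,"ry": 0,"rz": 0.6},{"dx": 45,"dy": -120,"dz": 8,"rx": -0.45,"ry": 0,"rz": 0.9},{"dx": 60,"dy": -160,"dz": 13,"rx": -0.6,"ry": 0,"rz": 1.3},{"dx": 70,"dy": -200,"dz": 18,"rx": -0.75,"ry": 0,"rz": 1.6},{"dx": 80,"dy": -240,"dz": 24,"rx": -0.9,"ry": 0,"rz": 1.9},{"dx": 90,"dy": -280,"dz": 30,"rx": -1.05,"ry": 0,"rz": 2.2},{"dx": 98,"dy": -315,"dz": 34,"rx": -1.16,"ry": 0,"rz": 2.51}])

```text
t: 14.75
eef_pos: [434.5, 76.7, 411.0]
tcp_rot: [3.14, -0.437, -0.098]
ft_force: [0.8, 0.4, 0.3]
opening: 0.314
```

```bash
python3 go.py s -190 0 244.5 25
```

```text
[ 0.04  0.18  2.06 -0.13  0.47  1.8 ] [434.5  76.7 411. ] 14.75 op 0.314 F [0.8 0.4 0.3]
grasp now in frame -185.9 -76.6 256.0
[439.2 154.2 399.5]
d [ -7.4 -77.6   9.1] r [-0.05 -0.    0.14] rows: 1.9 lin 0.1 rot
```

play_rows(increments=[{"dx": -4,"dy": -30,"dz": 4,"rx": -0.05,"ry": 0,"rz": 0.14},{"dx": -7.5,"dy": -60,"dz": 9,"rx": -0.05,"ry": 0,"rz": 0.14},{"dx": -7.5,"dy": -77.5,"dz": 9,"rx": -0.05,"ry": 0,"rz": 0.14},{"dx": -7.5,"dy": -77.5,"dz": 9,"rx": -0.05,"ry": 0,"rz": 0.14},{"dx": -7.5,"dy": -77.5,"dz": 9,"rx": -0.05,"ry": 0,"rz": 0.14},{"dx": -7.5,"dy": -77.5,"dz": 9,"rx": -0.05,"ry": 0,"rz": 0.14}])

```text
t: 15.25
eef_pos: [439.2, 154.1, 399.5]
tcp_rot: [-3.141, -0.437, -0.113]
ft_force: [0.2, -0.2, -1.0]
opening: 0.313
```

```bash
python3 go.py s -97 0.5 244.5 25;python3 snap.py w13 s
```

```text
[ 0.22  0.24  2.02 -0.3   0.49  2.14] [439.2 154.1 399.5] 15.25 op 0.313 F [ 0.2 -0.2 -1. ]
grasp now in frame -190.0 -0.0 244.5
[531.7 144.2 399.5]
d [84.3 -0.6 39.3] r [-0. -0.  0.] rows: 2.2 lin 0.0 rot
[ 0.22  0.24  2.02 -0.3   0.49  2.14] [439.2 154.1 399.5] [-3.141 -0.437 -0.113] 15.25 0.313 [ 0.2 -0.2 -1. ]
(-115, 55, 8) [340. 300.]
(-115, -55, 8) [464. 300.]
(-30, 45, 350) [ 256. -165.]
(-30, -45, 350) [ 541. -167.]
(-134, 0, 216) [400. 254.]
(0, 0, 200) [401.  43.]
```

View pics/w13.png

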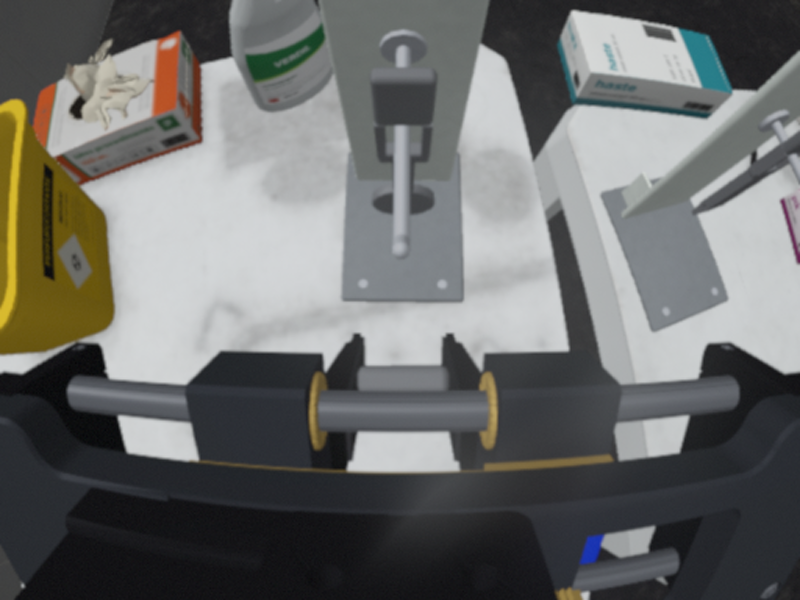

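play_rows(increments=[{"dx": 18,"dy": -0.5,"dz": 8.4,"rx": 0,"ry": 0,"rz": 0},{"dx": 32,"dy": -1,"dz": 15,"rx": 0,"ry": 0,"rz": 0},{"dx": 45,"dy": -1.5,"dz": 21,"rx": 0,"ry": 0,"rz": 0},{"dx": 60,"dy": -1.5,"dz": 28,"rx": 0,"ry": 0,"rz": 0},{"dx": 74,"dy": -1.5,"dz": 34.5,"rx": 0,"ry": 0,"rz": 0},{"dx": 82,"dy": -1,"dz": 38.2,"rx": 0,"ry": 0,"rz": 0},{"dx": 82,"dy": -0.5,"dz": 38.2,"rx": 0,"ry": 0,"rz": 0}])

```text
t: 15.88
eef_pos: [530.4, 142.8, 399.5]
tcp_rot: [-3.141, -0.437, -0.116]
ft_force: [0.2, 0.2, -1.4]
opening: 0.315
```

```bash
python3 go.py s -97 0 226.8 25;python3 snap.py w14 s
```

```text
[ 0.16  0.35  1.84 -0.23  0.54  2.02] [530.4 142.8 399.5] 15.88 op 0.315 F [ 0.2  0.2 -1.4]
grasp now in frame -98.0 -1.1 244.6
[531.6 143.7 381.8]
d [-6.5 -1.  16.5] r [ 0.01 -0.01 -0.02] rows: 0.4 lin 0.0 rot
[ 0.16  0.35  1.84 -0.23  0.54  2.02] [530.4 142.8 399.5] [-3.141 -0.437 -0.116] 15.8833 0.315 [ 0.2  0.2 -1.4]
(-115, 55, 8) [337. 405.]
(-115, -55, 8) [464. 404.]
(-30, 45, 350) [164.  15.]
(-30, -45, 350) [620.   9.]
(-134, 0, 216) [398. 470.]
(0, 0, 200) [398. 182.]
```

View pics/w14.png

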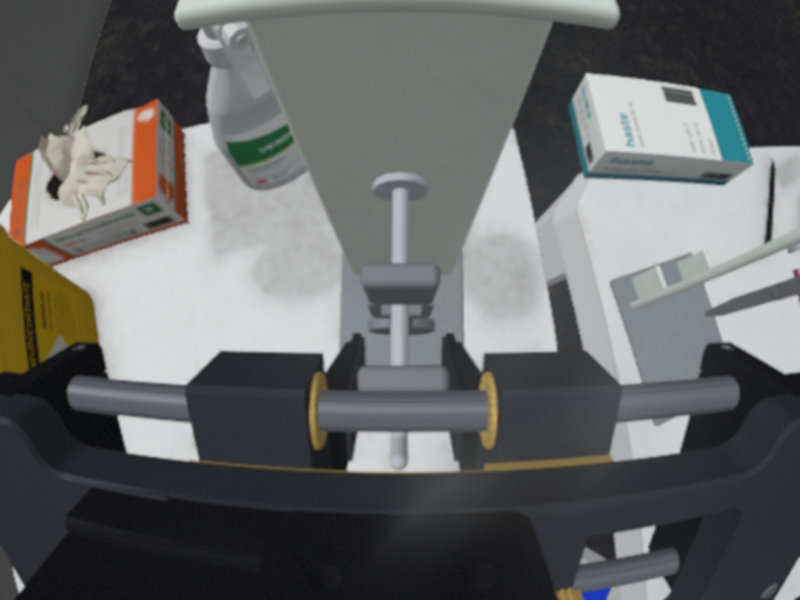

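Threaded. Lower and let go.

play_rows(increments=[{"dx": -3,"dy": -1,"dz": 7,"rx": 0,"ry": 0,"rz": 0},{"dx": -5,"dy": -1,"dz": 12,"rx": 0,"ry": 0,"rz": 0},{"dx": -6.8,"dy": -1,"dz": 16.5,"rx": 0,"ry": 0,"rz": 0},{"dx": -6.8,"dy": -1,"dz": 16.5,"rx": 0,"ry": 0,"rz": 0}])

```text
t: 16.27
eef_pos: [530.0, 144.0, 381.4]
tcp_rot: [-3.141, -0.438, -0.115]
ft_force: [1.8, -0.9, 2.2]
opening: 0.311
```

play_rows(increments=[{"dx": 0,"dy": 0,"dz": 0,"rx": 0,"ry": 0,"rz": 0},{"dx": 0,"dy": 0,"dz": 0,"rx": 0,"ry": 0,"rz": 0},{"dx": 0,"dy": 0,"dz": 0,"rx": 0,"ry": 0,"rz": 0},{"dx": 0,"dy": 0,"dz": 0,"rx": 0,"ry": 0,"rz": 0},{"dx": 0,"dy": 0,"dz": 0,"rx": 0,"ry": 0,"rz": 0},{"dx": 0,"dy": 0,"dz": 0,"rx": 0,"ry": 0,"rz": 0}], fingers=0.8)

```text
t: 16.77
eef_pos: [529.9, 144.0, 381.4]
tcp_rot: [-3.141, -0.437, -0.115]
ft_force: [0.4, -0.4, -0.3]
opening: 0.679
```

play_rows(increments=[{"dx": 0,"dy": 0,"dz": -20,"rx": 0,"ry": 0,"rz": 0},{"dx": 0,"dy": 0,"dz": -50,"rx": 0,"ry": 0,"rz": 0},{"dx": -5,"dy": 0,"dz": -85,"rx": 0,"ry": 0,"rz": 0},{"dx": -20,"dy": 0,"dz": -110,"rx": 0,"ry": 0,"rz": 0},{"dx": -40,"dy": 0,"dz": -120,"rx": 0,"ry": 0,"rz": 0}])

```text
t: 17.18
eef_pos: [442.6, 154.0, 476.3]
tcp_rot: [-3.139, -0.443, -0.116]
ft_force: [-0.7, 0.3, 0.5]
opening: 0.803
```

```bash
python3 go.py f -130 2 270 40;python3 snap.py w15 s
```

```text
[ 0.22  0.15  1.9  -0.22  0.68  2.05] [442.6 154.  476.3] 17.18 op 0.803 F [-0.7  0.3  0.5]
grasp now in frame -84.0 300.7 321.8
[ 413.3 -175.2  401. ]
d [-24.  330.6  71.2] r [ 1.48  2.42 -2.34] rows: 8.1 lin 3.1 rot
[ 0.22  0.15  1.9  -0.22  0.68  2.05] [442.6 154.  476.3] [-3.139 -0.443 -0.116] 17.1833 0.803 [-0.7  0.3  0.5]
(-115, 55, 8) [350. 319.]
(-115, -55, 8) [455. 319.]
(-30, 45, 350) [294.  -3.]
(-30, -45, 350) [506.  -4.]
(-134, 0, 216) [402. 298.]
(0, 0, 200) [402. 120.]
```

View pics/w15.png

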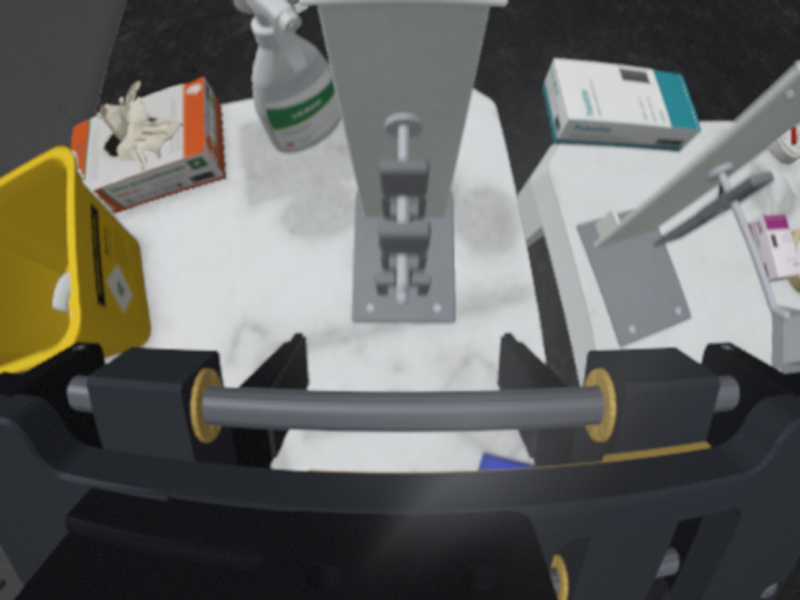

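play_rows(increments=[{"dx": 0,"dy": 40,"dz": 2,"rx": 0.15,"ry": 0,"rz": -0.3},{"dx": 0,"dy": 80,"dz": 4,"rx": 0.3,"ry": 0,"rz": -0.6},{"dx": 0,"dy": 120,"dz": 6,"rx": 0.45,"ry": 0,"rz": -0.9},{"dx": 0,"dy": 160,"dz": 9,"rx": 0.6,"ry": 0,"rz": -1.2},{"dx": 0,"dy": 200,"dz": 14,"rx": 0.75,"ry": 0.2,"rz": -1.6},{"dx": 0,"dy": 240,"dz": 20,"rx": 0.95,"ry": 0.5,"rz": -1.9},{"dx": 0,"dy": 280,"dz": 30,"rx": 1.2,"ry": 1.0,"rz": -2.2},{"dx": 0,"dy": 320,"dz": 40,"rx": 1.4,"ry": 1.5,"rz": -2.4}], fingers=0.8)

```text
t: 17.9
eef_pos: [422.0, -95.3, 451.9]
tcp_rot: [-3.131, -0.559, 0.15]
ft_force: [0.3, 0.3, 0.5]
opening: 0.804
```

```bash
python3 go.py f -120 2 270 35
```

```text
[-0.43  0.11  2.03  0.56  0.6   0.58] [422.  -95.3 451.9] 17.9 op 0.804 F [0.3 0.3 0.5]
grasp now in frame -126.9 79.1 307.0
[ 434.8 -171.5  410.1]
d [-21.1  77.7  35.3] r [ 0.02  0.49 -0.19] rows: 2.1 lin 0.4 rot
```

play_rows(increments=[{"dx": -10,"dy": 35,"dz": 12,"rx": 0,"ry": 0.2,"rz": -0.1},{"dx": -21,"dy": 70,"dz": 25,"rx": 0,"ry": 0.49,"rz": -0.19},{"dx": -21,"dy": 77.7,"dz": 35,"rx": 0,"ry": 0.49,"rz": -0.19},{"dx": -21,"dy": 77.7,"dz": 35,"rx": 0,"ry": 0.49,"rz": -0.19},{"dx": -21,"dy": 77.7,"dz": 35,"rx": 0,"ry": 0.49,"rz": -0.19}])

```text
t: 18.32
eef_pos: [434.7, -171.7, 410.0]
tcp_rot: [3.141, -0.609, 0.172]
ft_force: [0.7, 0.2, 0.9]
opening: 0.798
```

```bash
python3 go.py f -26 2 226 35; python3 snap.py w16 f
```

```text
[-0.59  0.22  2.03  0.81  0.58  0.19] [ 434.7 -171.7  410. ] 18.32 op 0.798 F [0.7 0.2 0.9]
grasp now in frame -120.4 1.6 269.7
[ 527.4 -155.2  366.1]
d [52.1 -0.4 89.9] r [ 0.01  0.02 -0.01] rows: 2.5 lin 0.0 rot
[-0.59  0.22  2.03  0.81  0.58  0.19] [ 434.7 -171.7  410. ] [ 3.141 -0.609  0.172] 18.3167 0.798 [0.7 0.2 0.9]
(-115, 55, 8) [343. 428.]
(-115, -55, 8) [464. 427.]
(-30, 45, 350) [254.  25.]
(-30, -45, 350) [551.  24.]
(-134, 0, 216) [403. 432.]
(0, 0, 200) [403. 200.]
```

View pics/w16.png

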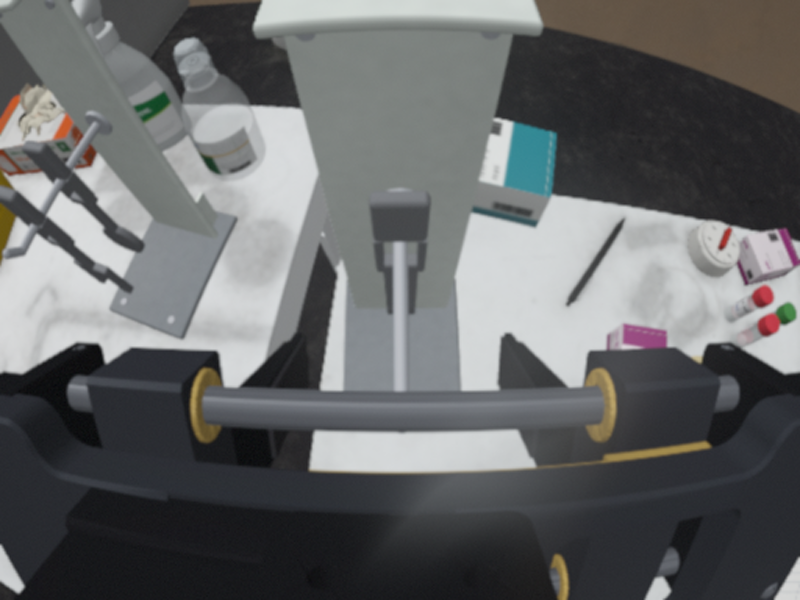

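play_rows(increments=[{"dx": 14,"dy": 0,"dz": 28,"rx": 0,"ry": 0,"rz": 0},{"dx": 28,"dy": 0,"dz": 52,"rx": 0,"ry": 0,"rz": 0},{"dx": 40,"dy": 0,"dz": 72,"rx": 0,"ry": 0,"rz": 0},{"dx": 48,"dy": 0,"dz": 83,"rx": 0,"ry": 0,"rz": 0},{"dx": 52,"dy": 0,"dz": 89.5,"rx": 0,"ry": 0,"rz": 0},{"dx": 52,"dy": 0,"dz": 89.5,"rx": 0,"ry": 0,"rz": 0}])

```text
t: 18.87
eef_pos: [527.7, -153.9, 367.1]
tcp_rot: [3.14, -0.61, 0.176]
ft_force: [-0.8, -0.1, -0.4]
opening: 0.798
```

```bash
python3 go.py f -26 2 226 35; python3 snap.py w17 f
```

```text
[-0.45  0.39  1.9   0.83  0.47  0.26] [ 527.7 -153.9  367.1] 18.87 op 0.798 F [-0.8 -0.1 -0.4]
grasp now in frame -25.6 3.2 226.9
[ 527.4 -155.2  366.1]
d [-1.   1.2  0.5] r [0.   0.01 0.02] rows: 0.0 lin 0.0 rot
[-0.45  0.39  1.9   0.83  0.47  0.26] [ 527.7 -153.9  367.1] [ 3.14  -0.61   0.176] 18.8667 0.798 [-0.8 -0.1 -0.4]
(-115, 55, 8) [336. 537.]
(-115, -55, 8) [474. 537.]
(-30, 45, 350) [ 55. 220.]
(-30, -45, 350) [771. 222.]
(-134, 0, 216) [408. 665.]
(0, 0, 200) [407. 335.]
```

View pics/w17.png

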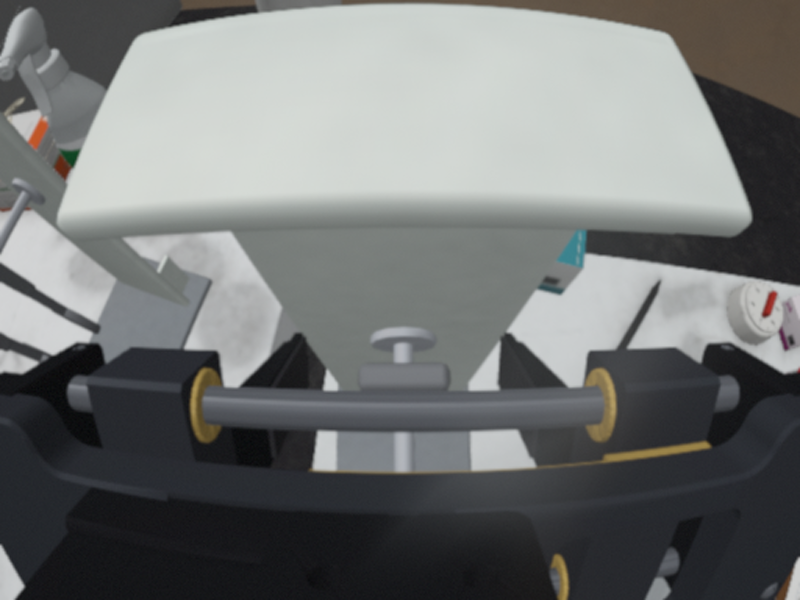

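play_rows(increments=[{"dx": 0,"dy": 0,"dz": 0,"rx": 0,"ry": 0,"rz": 0},{"dx": 0,"dy": 0,"dz": 0,"rx": 0,"ry": 0,"rz": 0},{"dx": 0,"dy": 0,"dz": 0,"rx": 0,"ry": 0,"rz": 0},{"dx": 0,"dy": 0,"dz": 0,"rx": 0,"ry": 0,"rz": 0},{"dx": 0,"dy": 0,"dz": 0,"rx": 0,"ry": 0,"rz": 0},{"dx": 0,"dy": 0,"dz": 0,"rx": 0,"ry": 0,"rz": 0},{"dx": 0,"dy": 0,"dz": 0,"rx": 0,"ry": 0,"rz": 0},{"dx": 0,"dy": 0,"dz": 0,"rx": 0,"ry": 0,"rz": 0}], fingers=0)

```text
t: 19.58
eef_pos: [527.0, -154.3, 367.4]
tcp_rot: [3.14, -0.61, 0.175]
ft_force: [-0.4, 0.6, 0.3]
opening: 0.315
```

play_rows(increments=[{"dx": 0,"dy": 0,"dz": 0,"rx": 0,"ry": 0,"rz": 0},{"dx": 0,"dy": 0,"dz": 0,"rx": 0,"ry": 0,"rz": 0},{"dx": 0,"dy": 0,"dz": 0,"rx": 0,"ry": 0,"rz": 0},{"dx": 5,"dy": 0,"dz": -7.2,"rx": 0,"ry": 0,"rz": 0},{"dx": 10,"dy": 0,"dz": -14.5,"rx": 0,"ry": 0,"rz": 0},{"dx": 10,"dy": 0,"dz": -14.5,"rx": 0,"ry": 0,"rz": 0},{"dx": 10,"dy": 0,"dz": -14.5,"rx": 0,"ry": 0,"rz": 0}])

```text
t: 20.17
eef_pos: [526.8, -154.2, 385.0]
tcp_rot: [3.14, -0.61, 0.175]
ft_force: [-0.0, 0.4, -1.3]
opening: 0.313
```

```bash
python3 go.py f -165 2.5 245 35; python3 snap.py w18 f
```

```text
[-0.46  0.37  1.88  0.77  0.5   0.32] [ 526.8 -154.2  385. ] 20.17 op 0.313 F [-0.   0.4 -1.3]
grasp now in frame -26.5 3.0 244.8
[ 390.4 -178.7  385.1]
d [-113.5    0.5  -79.5] r [0.01 0.   0.01] rows: 3.3 lin 0.0 rot
[-0.46  0.37  1.88  0.77  0.5   0.32] [ 526.8 -154.2  385. ] [ 3.14  -0.61   0.175] 20.1667 0.313 [-0.   0.4 -1.3]
(-115, 55, 8) [339. 533.]
(-115, -55, 8) [470. 533.]
(-30, 45, 350) [123. 271.]
(-30, -45, 350) [700. 271.]
(-134, 0, 216) [407. 646.]
(0, 0, 200) [406. 344.]
```

View pics/w18.png

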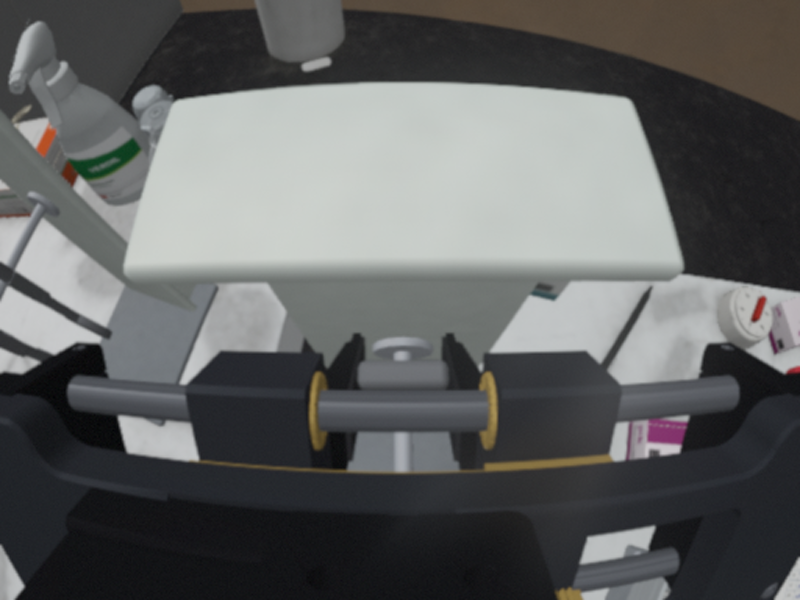

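play_rows(increments=[{"dx": -16,"dy": 0.3,"dz": -12,"rx": 0,"ry": 0,"rz": 0},{"dx": -34,"dy": 0.5,"dz": -24.5,"rx": 0,"ry": 0,"rz": 0},{"dx": -52,"dy": 0.5,"dz": -37,"rx": 0,"ry": 0,"rz": 0},{"dx": -68,"dy": 0.5,"dz": -48,"rx": 0,"ry": 0,"rz": 0},{"dx": -84,"dy": 0.5,"dz": -59.3,"rx": 0,"ry": 0,"rz": 0},{"dx": -100,"dy": 0.5,"dz": -70.5,"rx": 0,"ry": 0,"rz": 0},{"dx": -114,"dy": 0.5,"dz": -80,"rx": 0,"ry": 0,"rz": 0},{"dx": -114,"dy": 0.5,"dz": -80,"rx": 0,"ry": 0,"rz": 0}])

```text
t: 20.88
eef_pos: [387.7, -178.8, 384.4]
tcp_rot: [-3.141, -0.609, 0.173]
ft_force: [0.8, -0.8, -0.4]
opening: 0.312
```

```bash
python3 go.py r -40 0 260 35; python3 snap.py w19 f
python3 - <<'E'
from h import *
from cell import viewer
import pickle
d=viewer.read_camera("side"); crop(d["image"],150,100,350,280,4,"pics/d19.png")
s=viewer.read_camera("scene");crop(s["image"],220,120,380,290,4,"pics/s19.png")
E
```

```text
[-0.67  0.21  2.14  0.93  0.56 -0.03] [ 387.7 -178.8  384.4] 20.88 op 0.312 F [ 0.8 -0.8 -0.4]
grasp now in frame -61.8 218.7 244.1
[ 356.  -355.   400.1]
d [-41.5 168.1 -48.1] r [-2.31  0.02  3.31] rows: 4.3 lin 3.4 rot
[-0.67  0.21  2.14  0.93  0.56 -0.03] [ 387.7 -178.8  384.4] [-3.141 -0.609  0.173] 20.8833 0.312 [ 0.8 -0.8 -0.4]
(-115, 55, 8) [342. 371.]
(-115, -55, 8) [467. 371.]
(-30, 45, 350) [ 274. -103.]
(-30, -45, 350) [ 538. -102.]
(-134, 0, 216) [406. 317.]
(0, 0, 200) [405. 112.]
```

View pics/w19.png

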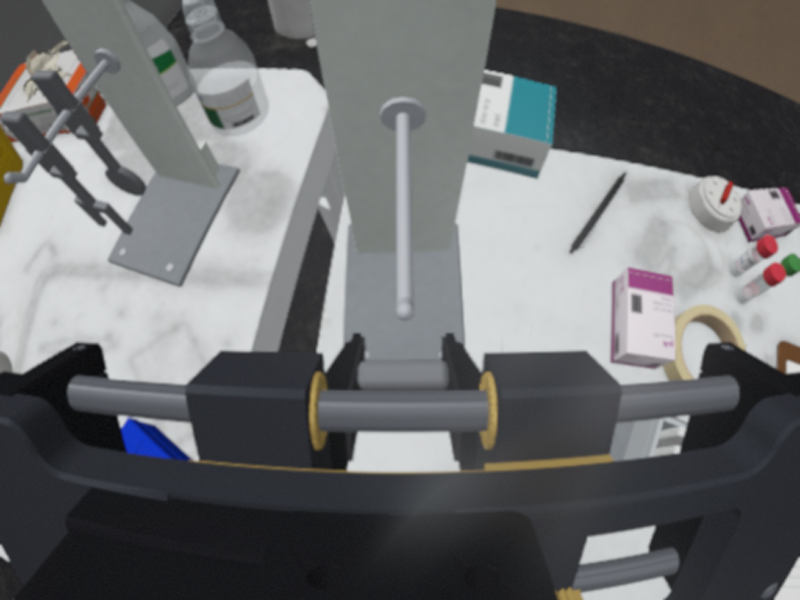

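View pics/s19.png

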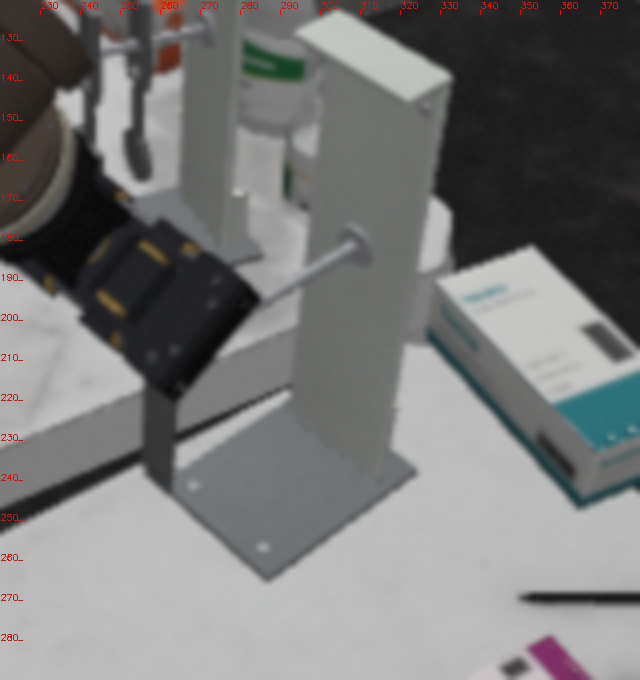

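```bash
python3 go.py r -95 0 260 35
```

```text
[-0.67  0.21  2.14  0.93  0.56 -0.02] [ 390.1 -179.1  384.8] 21.03 op 0.314 F [-0.3  0.3 -1.7]
grasp now in frame -59.2 219.0 244.7
[ 302.7 -341.4  400.1]
d [-84.9 144.8 -77.8] r [-2.31  0.01  3.32] rows: 4.4 lin 3.4 rot
```

play_rows(increments=[{"dx": -10,"dy": 30,"dz": -20,"rx": -0.4,"ry": 0,"rz": 0.6},{"dx": -30,"dy": 60,"dz": -40,"rx": -0.8,"ry": 0,"rz": 1.2},{"dx": -50,"dy": 90,"dz": -60,"rx": -1.3,"ry": 0,"rz": 1.8},{"dx": -68,"dy": 118,"dz": -78,"rx": -1.7,"ry": 0,"rz": 2.5},{"dx": -85,"dy": 145,"dz": -78,"rx": -2.1,"ry": 0,"rz": 3.0},{"dx": -85,"dy": 145,"dz": -78,"rx": -2.31,"ry": 0,"rz": 3.32},{"dx": -85,"dy": 145,"dz": -78,"rx": -2.31,"ry": 0,"rz": 3.32},{"dx": -85,"dy": 145,"dz": -78,"rx": -2.31,"ry": 0,"rz": 3.32}])

```text
t: 21.7
eef_pos: [303.0, -341.6, 399.9]
tcp_rot: [-3.141, -0.61, -0.248]
ft_force: [1.5, 0.1, -0.9]
opening: 0.315
```

```bash
python3 go.py r -95 0 260 35; python3 snap.py w20 r;  python3 - <<'E'
from h import *
import pickle
c,st=pickle.load(open("w20.pkl","rb"))
crop(c["image"],190,120,330,310,4,"pics/b20.png")
E
```

```text
[-1.07  0.23  2.06  0.86  0.59  0.09] [ 303.  -341.6  399.9] 21.7 op 0.315 F [ 1.5  0.1 -0.9]
grasp now in frame -94.8 0.2 259.7
[ 302.7 -341.4  400.1]
d [-0.2 -0.1 -0.4] r [-0.01  0.01  0.01] rows: 0.0 lin 0.0 rot
[-1.07  0.23  2.06  0.86  0.59  0.09] [ 303.  -341.6  399.9] [-3.141 -0.61  -0.248] 21.7 0.315 [ 1.5  0.1 -0.9]
```

View pics/w20.png

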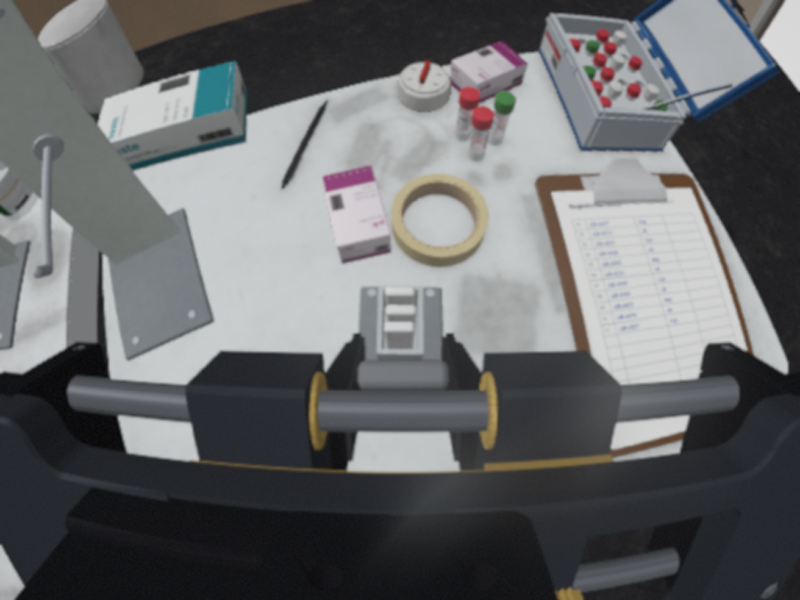

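View pics/b20.png

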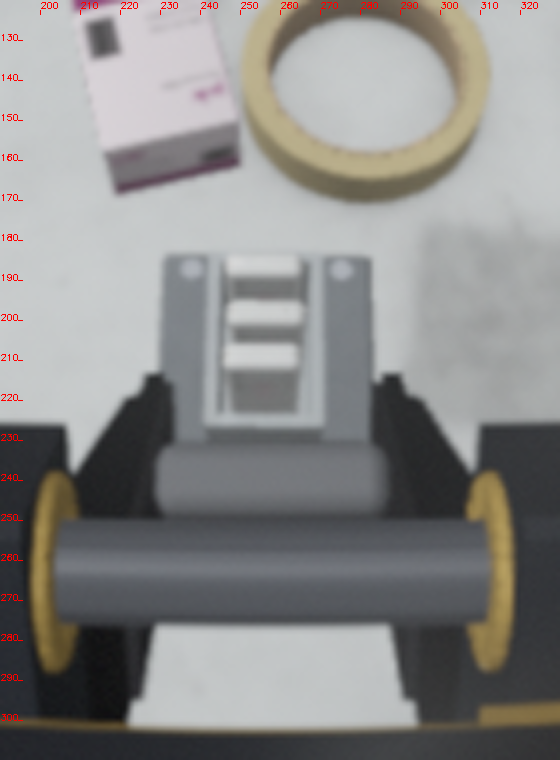

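```bash
python3 - <<'E' 2>&1 | grep -v "^[ABC] "
from joint import shift
from fit2 import *
c,st=pickle.load(open("w20.pkl","rb")); c2=shift(c,np.load("camfix.npy"))
W=[((50,40,6),(230.75,184)),((50,-40,6),(283,184)),((-30,19,55),(241.25,226.7)),((-30,-19,55),(271.25,226.7))]
for q in (c,c2):
    g=fit2([(q,1,1,*x) for x in W],[490,-389,-.25])
    co,si=np.cos(g[2]),np.sin(g[2])
    def loc(u,v,z):
        p=onz(*rayw(q,190+u/4,120+v/4),z)-np.array([g[0],g[1],0]); return np.round([co*p[0]+si*p[1],-si*p[0]+co*p[1]],1)
    for n,(r,f,l,rr) in dict(far=(256,274,227,301),mid=(301,325,229,303),near=(344,369,224,298)).items():
        print(n,"back",loc((l+rr)/2,r,82),"front",loc((l+rr)/2,f,82),"L",loc(l,f,82),"R",loc(rr,f,82))
    print("inner near rim",loc(264,413,55))
E
```

```text
[ 6.49987e+02 -1.35766e+02  1.73000e-01  6.99820e+02  1.24494e+02
 -1.13000e-01] [ 9.94 -6.49]
cam [-3.7000e-03 -1.7000e-03  1.2000e-03 -2.7000e-01 -3.6045e+00  6.3623e+00]
(50, 40, 6) w [-0.3 -0.7]
(50, -40, 6) w [ 0.2 -0.5]
(-30, 19, 55) w [0.1 0.4]
(-30, -19, 55) w [0.  0.5]
[ 4.8613e+02 -3.8683e+02 -2.5000e-01] -14.57
far back [18.1  0.5] front [12.1  0.5] L [12.1 11.8] R [ 12.2 -10.9]
mid back [ 3.3 -0.2] front [-4.4 -0.3] L [-4.4 10.9] R [ -4.3 -11.4]
near back [-10.4   1.2] front [-18.3   1.1] L [-18.3  12.2] R [-18.2  -9.9]
inner near rim [-24.8   0.4]
(50, 40, 6) w [-0.  -0.3]
(50, -40, 6) w [-0.1 -0.1]
(-30, 19, 55) w [0.3 0.1]
(-30, -19, 55) w [-0.2  0.3]
[ 4.8330e+02 -3.8713e+02 -2.5000e-01] -14.56
far back [18.5  0.6] front [12.4  0.6] L [12.3 12.1] R [ 12.5 -10.9]
mid back [ 3.5 -0.1] front [-4.4 -0.2] L [-4.4 11.2] R [ -4.3 -11.5]
near back [-10.5   1.3] front [-18.5   1.3] L [-18.5  12.5] R [-18.4  -9.9]
inner near rim [-25.1   0.4]
```

```bash
python3 - <<'E' 2>&1 | grep -v "^[ABC] "
from joint import shift
from fit2 import *
c,st=pickle.load(open("w20.pkl","rb")); c2=shift(c,np.load("camfix.npy"))
Rc,pc=cur(st); g=pc+171*Rc[:,2]
for q,F in ((c,(486.1,-386.8,-.2543)),(c2,(483.3,-387.1,-.2543))):
    co,si=np.cos(F[2]),np.sin(F[2])
    L=lambda p:np.round([co*(p[0]-F[0])+si*(p[1]-F[1]),-si*(p[0]-F[0])+co*(p[1]-F[1])],1)
    print("grasp",L(g),g[2])
    for v in (443,450):
        print(v,L(onz(*rayw(q,190+157/4,120+v/4),g[2]+16.6)),L(onz(*rayw(q,190+387/4,120+v/4),g[2]+16.6)))
E
```

```text
[ 6.49987e+02 -1.35766e+02  1.73000e-01  6.99820e+02  1.24494e+02
 -1.13000e-01] [ 9.94 -6.49]
cam [-3.7000e-03 -1.7000e-03  1.2000e-03 -2.7000e-01 -3.6045e+00  6.3623e+00]
grasp [-90.7  -1.6] 259.67215129887956
443 [-86.1  11.9] [-85.9 -17. ]
450 [-87.   11.9] [-86.9 -17. ]
grasp [-88.   -0.6] 259.67215129887956
443 [-87.4  12.8] [-87.3 -17.1]
450 [-88.4  12.8] [-88.2 -17.1]
```

play_rows(increments=[{"dx": 20,"dy": -1,"dz": 17,"rx": 0,"ry": 0,"rz": 0},{"dx": 40,"dy": -2,"dz": 35,"rx": 0,"ry": 0,"rz": 0},{"dx": 58,"dy": -2.5,"dz": 52,"rx": 0,"ry": 0,"rz": 0},{"dx": 70,"dy": -2.5,"dz": 64,"rx": 0,"ry": 0,"rz": 0},{"dx": 73.6,"dy": -2.5,"dz": 68.7,"rx": 0,"ry": 0,"rz": 0},{"dx": 73.6,"dy": -2.5,"dz": 68.7,"rx": 0,"ry": 0,"rz": 0},{"dx": 73.6,"dy": -2.5,"dz": 68.7,"rx": 0,"ry": 0,"rz": 0}])

```text
t: 22.33
eef_pos: [400.4, -362.3, 385.7]
tcp_rot: [-3.141, -0.609, -0.246]
ft_force: [-0.7, 0.1, -0.4]
opening: 0.32
```

```bash
python3 go.py r 5 2.5 246 35; python3 snap.py w21 r;  python3 - <<'E'
from h import *
import pickle
from cell import viewer
c,st=pickle.load(open("w21.pkl","rb"))
crop(c["image"],190,150,330,310,4,"pics/b21.png")
s=viewer.read_camera("scene");d=viewer.read_camera("side"); pickle.dump((s,d),open("c21.pkl","wb"))
crop(s["image"],270,220,370,360,6,"pics/s21.png"); crop(d["image"],230,100,330,200,6,"pics/d21.png")
E
```

```text
[-0.91  0.36  1.9   0.79  0.52  0.28] [ 400.4 -362.3  385.7] 22.33 op 0.32 F [-0.7  0.1 -0.4]
grasp now in frame 4.6 4.4 245.5
[ 400.2 -363.7  386.1]
d [ 0.3  1.4 -0.2] r [-0.03  0.02  0.03] rows: 0.0 lin 0.0 rot
[-0.91  0.36  1.9   0.79  0.52  0.28] [ 400.4 -362.3  385.7] [-3.141 -0.609 -0.246] 22.3333 0.32 [-0.7  0.1 -0.4]
```

View pics/b21.png

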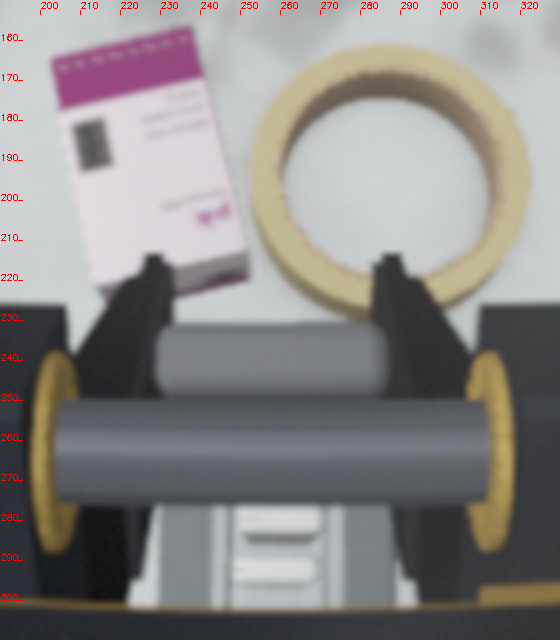

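View pics/s21.png

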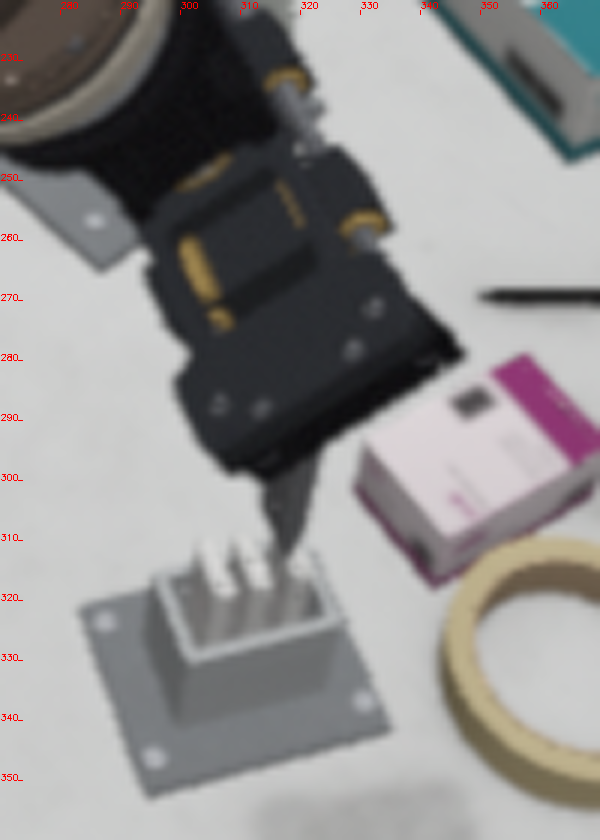

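View pics/d21.png

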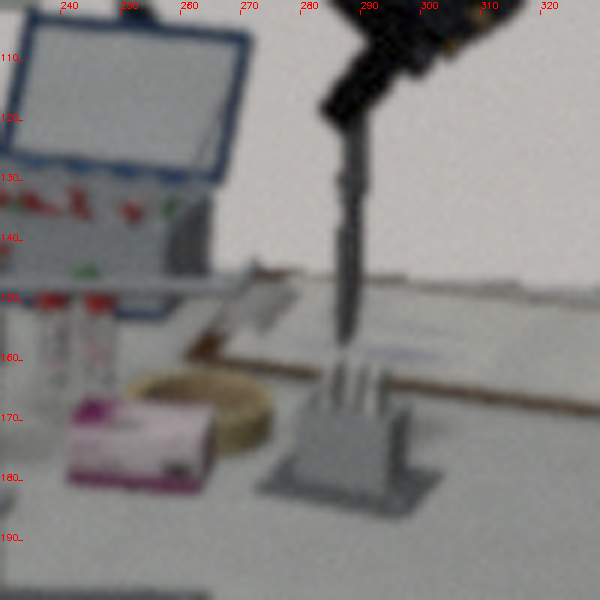

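Run:
```python
from h import *
import pickle
from cell import viewer
out=[]
for n in ("side","scene"):
    L=[viewer.read_camera(n) for _ in range(8)]; c=dict(L[0]); c["image"]=np.mean([x["image"] for x in L],0).astype(np.uint8); out.append(c)
pickle.dump(out,open("avg.pkl","wb")); d,s=out
crop(d["image"],270,140,310,185,14,"pics/da.png"); crop(s["image"],290,295,335,335,14,"pics/sa.png")
```

```text
(no output)
```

View pics/da.png

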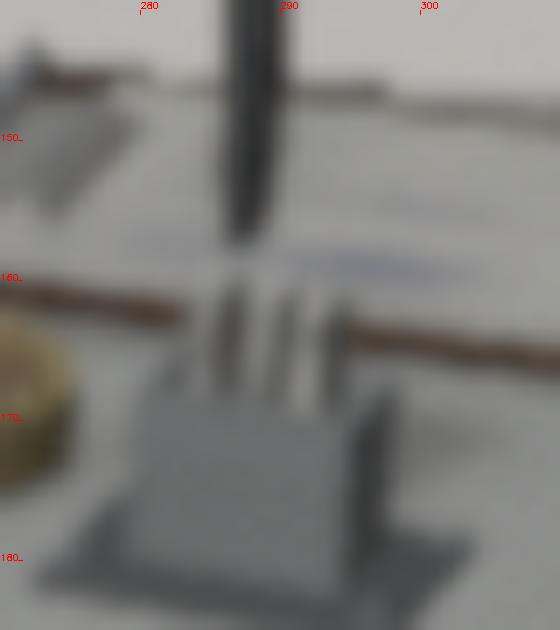

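View pics/sa.png

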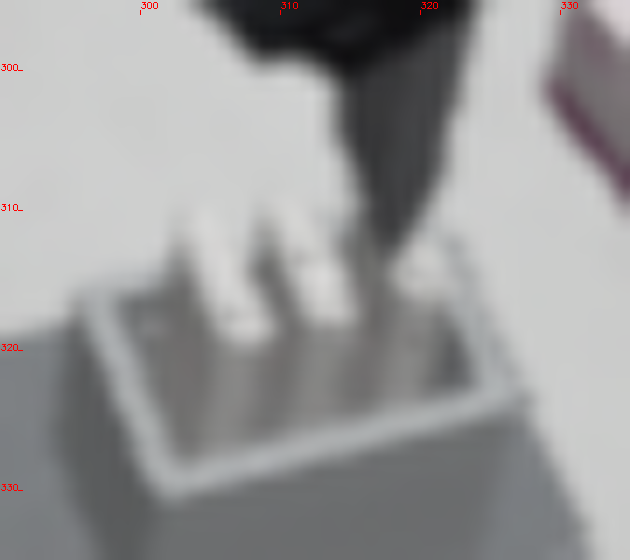

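Run:
```python
from h import *
import pickle
d,s=pickle.load(open("avg.pkl","rb"))
F=(486.1,-386.8,-.2543); co,si=np.cos(F[2]),np.sin(F[2])
L=lambda p:np.round([co*(p[0]-F[0])+si*(p[1]-F[1]),-si*(p[0]-F[0])+co*(p[1]-F[1])],1)
S=lambda x,y,z:L(onz(*ray(s,290+x/14,295+y/14),z))
print("scene near,mid,far",S(243,330,82),S(330,312,82),S(422,283,82)); print("tip scene",S(392,252,92), "rim near-left outer",S(168,495,55),S(520,400,55),S(85,300,55))
# side: for plane y_local fixed intersect
def side(u,v,yl):
    o,dd=ray(d,270+u/14,140+v/14); n=np.array([-si,co,0]); p0=np.array([F[0],F[1],0])+n*yl
    p=o+dd*((p0-o)@n)/(dd@n); return L(p),p[2].round(1)
for u in (208,262,308): print("cas",side(u,300,12))
print("tip",side(243,240,0)); print("rim",side(145,395,19),side(345,410,19))
```

```text
scene near,mid,far [-12.4 -10.4] [  1.6 -11. ] [ 17.1 -10.2]
tip scene [11.2 -9.3] rim near-left outer [-25.4 -19.6] [ 33.4 -19.1] [-26.4  14.7]
cas (array([12.7, 12. ]), np.float64(78.1))
cas (array([-2.2, 12. ]), np.float64(80.7))
cas (array([-14.7,  12. ]), np.float64(82.9))
tip (array([8.3, 0. ]), np.float64(91.6))
rim (array([26.4, 19. ]), np.float64(51.5)) (array([-28.9,  19. ]), np.float64(57.4))
```

```bash
python3 - <<'E' 2>&1 | grep -v "^[ABC] "
from joint import shift
from fit2 import *
c,st=pickle.load(open("w21.pkl","rb")); c2=shift(c,np.load("camfix.npy"))
Rc,pc=cur(st); g=pc+171*Rc[:,2]
for q,F in ((c,(486.1,-386.8,-.2543)),(c2,(483.3,-387.1,-.2543))):
    co,si=np.cos(F[2]),np.sin(F[2])
    L=lambda p:np.round([co*(p[0]-F[0])+si*(p[1]-F[1]),-si*(p[0]-F[0])+co*(p[1]-F[1])],1)
    W=lambda u,v,z:L(onz(*rayw(q,190+u/4,150+v/4),z))
    print("grasp",L(g),g[2], "tab far edge",W(270,324,g[2]+16.6))
    print("mid front",W(282,533,82),"near back/front",W(272,558,82),W(272,583,82), "L R mid",W(245,533,82),W(320,533,82))
E
```

```text
[ 6.49987e+02 -1.35766e+02  1.73000e-01  6.99820e+02  1.24494e+02
 -1.13000e-01] [ 9.94 -6.49]
cam [-3.7000e-03 -1.7000e-03  1.2000e-03 -2.7000e-01 -3.6045e+00  6.3623e+00]
grasp [8.8 3.2] 245.48007877518285 tab far edge [13.4  2.5]
mid front [-3.6 -0.5] near back/front [-10.5   2.1] [-17.3   2.1] L R mid [-3.7  9.5] [ -3.6 -10.8]
grasp [11.4  4.2] 245.48007877518285 tab far edge [12.   2.9]
mid front [-5.2 -0.5] near back/front [-12.1   2.1] [-19.1   2.1] L R mid [-5.3  9.6] [ -5.1 -11. ]
```

Run:
```python
from h import *
import pickle
d,s=pickle.load(open("avg.pkl","rb"))
F=(486.1,-386.8,-.2543)
for z in (92,130,180,240): print(z,proj(d,fr(F,8,0,z)).round(2))
im=d["image"].astype(float).mean(2)
for v in range(118,160,3):
    r=im[v,278:300]; th=(r.max()+r.min())/2; k=np.where(r<th)[0]+278
    # subpixel edges
    w=np.clip(th+30-r,0,None); w=np.where(r<th+30,w,0); print(v,k.min(),k.max(),(w@np.arange(278,300)/w.sum()).round(2))
```

```text
92 [287.43 157.06]
130 [287.95 147.14]
180 [288.67 133.72]
240 [289.55 117.04]
118 283 291 286.95
121 286 290 288.04
124 287 290 288.83
127 287 291 288.66
130 286 291 288.36
133 287 290 288.17
136 287 290 288.34
139 286 290 287.92
142 286 290 287.9
145 286 290 286.7
148 286 289 287.1
151 286 289 287.3
154 286 288 287.22
157 286 288 287.43
```

play_rows(increments=[{"dx": -2.7,"dy": 1,"dz": 3,"rx": 0,"ry": 0,"rz": 0},{"dx": -5.4,"dy": 1.7,"dz": 6,"rx": 0,"ry": 0,"rz": 0},{"dx": -5.4,"dy": 1.7,"dz": 6,"rx": 0,"ry": 0,"rz": 0},{"dx": -5.4,"dy": 1.7,"dz": 6,"rx": 0,"ry": 0,"rz": 0}])

```text
t: 23.62
eef_pos: [399.0, -364.6, 377.4]
tcp_rot: [-3.14, -0.609, -0.248]
ft_force: [-1.2, -0.0, -0.7]
opening: 0.316
```

```bash
python3 go.py r 4.2 2.2 237.5 35;  python3 - <<'E'
from h import *
import pickle
from cell import viewer
out=[]
for n in ("side","scene"):
    L=[viewer.read_camera(n) for _ in range(8)]; c=dict(L[0]); c["image"]=np.mean([x["image"] for x in L],0).astype(np.uint8); out.append(c)
pickle.dump(out,open("avg2.pkl","wb")); d,s=out
crop(d["image"],270,140,310,185,14,"pics/da2.png"); crop(s["image"],290,295,335,335,14,"pics/sa2.png")
E
```

```text
[-0.92  0.37  1.91  0.82  0.51  0.24] [ 399.  -364.6  377.4] 23.62 op 0.316 F [-1.2 -0.  -0.7]
grasp now in frame 3.8 1.7 237.2
[ 399.4 -363.8  377.6]
d [ 0.2 -0.9 -0.1] r [-0.02  0.02  0.01] rows: 0.0 lin 0.0 rot
```

View pics/da2.png

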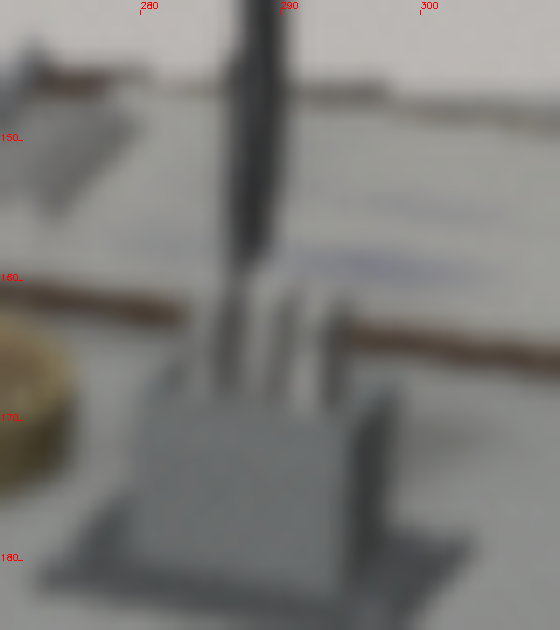

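View pics/sa2.png

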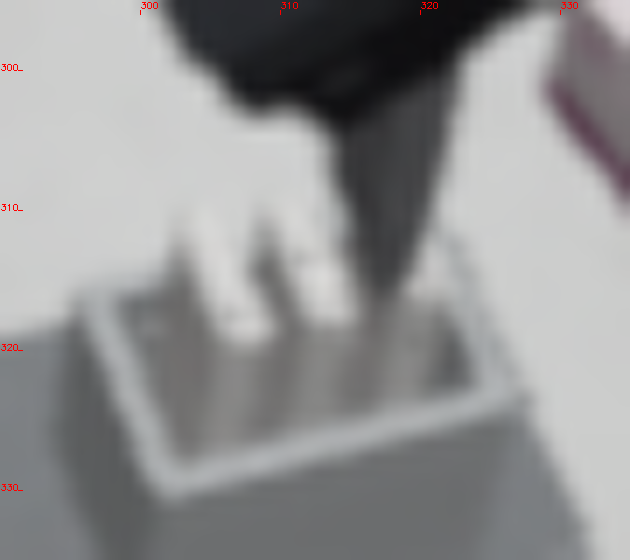

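play_rows(increments=[{"dx": -0.5,"dy": 0,"dz": -0.3,"rx": 0,"ry": 0,"rz": 0},{"dx": -1.4,"dy": 0,"dz": 1,"rx": 0,"ry": 0,"rz": 0},{"dx": -2.3,"dy": 0,"dz": 2.3,"rx": 0,"ry": 0,"rz": 0},{"dx": -2.9,"dy": 0,"dz": 3,"rx": 0,"ry": 0,"rz": 0},{"dx": -2.9,"dy": 0,"dz": 3,"rx": 0,"ry": 0,"rz": 0}])

```text
t: 24.83
eef_pos: [398.4, -364.4, 373.4]
tcp_rot: [-3.141, -0.609, -0.248]
ft_force: [0.2, 0.3, -1.8]
opening: 0.313
```

```bash
python3 go.py r 3.2 2 230 35
```

```text
[-0.92  0.37  1.92  0.83  0.5   0.23] [ 398.4 -364.4  373.4] 24.83 op 0.313 F [ 0.2  0.3 -1.8]
grasp now in frame 3.2 1.8 233.2
[ 398.4 -363.7  370.1]
d [-2.1 -0.6  2.6] r [-0.02  0.01  0.02] rows: 0.1 lin 0.0 rot
```

play_rows(increments=[{"dx": -0.6,"dy": 0,"dz": 0.8,"rx": 0,"ry": 0,"rz": 0},{"dx": -1.1,"dy": 0,"dz": 1.6,"rx": 0,"ry": 0,"rz": 0},{"dx": -1.7,"dy": 0,"dz": 2.5,"rx": 0,"ry": 0,"rz": 0},{"dx": -2.3,"dy": 0,"dz": 3.3,"rx": 0,"ry": 0,"rz": 0},{"dx": -2.3,"dy": 0,"dz": 3.3,"rx": 0,"ry": 0,"rz": 0}])

```text
t: 25.25
eef_pos: [398.4, -364.4, 369.2]
tcp_rot: [-3.14, -0.609, -0.248]
ft_force: [0.2, -0.2, -1.2]
opening: 0.311
```

```bash
python3 go.py r 3.2 2 222 35;  python3 - <<'E'
from h import *
import pickle
from cell import viewer
out=[]
for n in ("side","scene"):
    L=[viewer.read_camera(n) for _ in range(6)]; c=dict(L[0]); c["image"]=np.mean([x["image"] for x in L],0).astype(np.uint8); out.append(c)
d,s=out
crop(d["image"],270,140,310,185,14,"pics/da3.png"); crop(s["image"],290,295,335,335,14,"pics/sa3.png")
E
```

```text
[-0.92  0.38  1.92  0.85  0.49  0.21] [ 398.4 -364.4  369.2] 25.25 op 0.311 F [ 0.2 -0.2 -1.2]
grasp now in frame 3.1 1.8 228.9
[ 398.4 -363.7  362.1]
d [-4.2 -0.6  5.7] r [-0.02  0.02  0.01] rows: 0.2 lin 0.0 rot
```

View pics/da3.png

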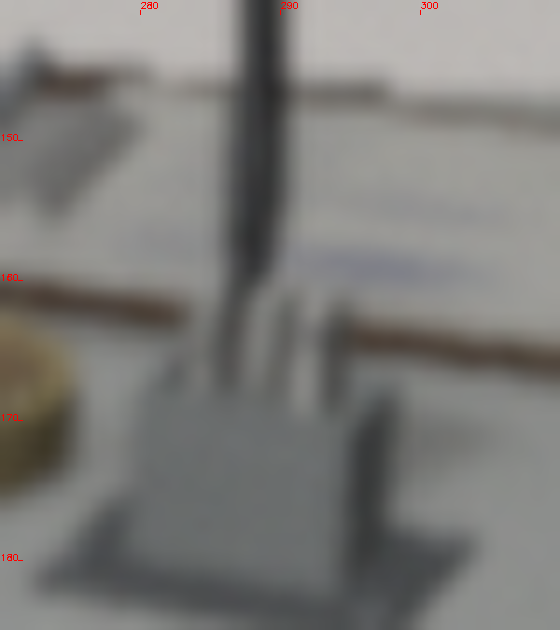

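View pics/sa3.png

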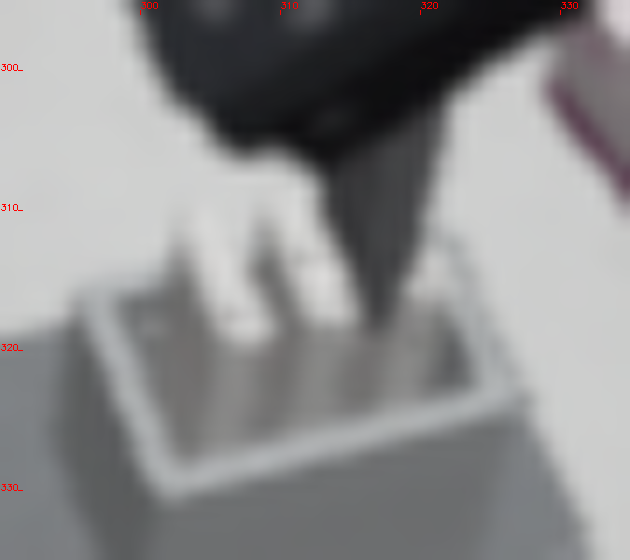

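play_rows(increments=[{"dx": -1.7,"dy": 0,"dz": 2.5,"rx": 0,"ry": 0,"rz": 0},{"dx": -3.4,"dy": 0,"dz": 4.9,"rx": 0,"ry": 0,"rz": 0},{"dx": -5.2,"dy": 0,"dz": 7.4,"rx": 0,"ry": 0,"rz": 0},{"dx": -6.9,"dy": 0,"dz": 9.8,"rx": 0,"ry": 0,"rz": 0},{"dx": -8.6,"dy": 0,"dz": 12.3,"rx": 0,"ry": 0,"rz": 0}])

```text
t: 26.27
eef_pos: [398.3, -364.3, 354.0]
tcp_rot: [-3.14, -0.609, -0.248]
ft_force: [1.3, 0.5, -1.7]
opening: 0.31
```

```bash
python3 go.py r 3.2 1.5 198 35
```

```text
[-0.92  0.4   1.94  0.9   0.47  0.15] [ 398.3 -364.3  354. ] 26.27 op 0.31 F [ 1.3  0.5 -1.7]
grasp now in frame 3.1 1.8 213.7
[ 398.2 -364.2  338.1]
d [-9.2 -0.1 12.9] r [-0.02  0.02  0.01] rows: 0.4 lin 0.0 rot
```

play_rows(increments=[{"dx": -1.7,"dy": 0,"dz": 2.5,"rx": 0,"ry": 0,"rz": 0},{"dx": -3.4,"dy": 0,"dz": 4.9,"rx": 0,"ry": 0,"rz": 0},{"dx": -5.2,"dy": 0,"dz": 7.4,"rx": 0,"ry": 0,"rz": 0},{"dx": -6.9,"dy": 0,"dz": 9.8,"rx": 0,"ry": 0,"rz": 0},{"dx": -8.6,"dy": 0,"dz": 12.3,"rx": 0,"ry": 0,"rz": 0},{"dx": -8.6,"dy": 0,"dz": 12.3,"rx": 0,"ry": 0,"rz": 0}])

```text
t: 26.77
eef_pos: [398.3, -364.3, 338.3]
tcp_rot: [-3.14, -0.608, -0.248]
ft_force: [-0.2, 0.0, -0.9]
opening: 0.313
```

```bash
python3 go.py r 3.2 1.5 180 35;  python3 - <<'E'
from h import *
from cell import viewer
out=[]
for n in ("side","scene"):
    L=[viewer.read_camera(n) for _ in range(3)]; c=dict(L[0]); c["image"]=np.mean([x["image"] for x in L],0).astype(np.uint8); out.append(c)
d,s=out
a=cv2.resize(d["image"][135:190,265:315,::-1],None,fx=8,fy=8,interpolation=2); b=cv2.resize(s["image"][295:350,285:335,::-1],None,fx=8,fy=8,interpolation=2); cv2.imwrite("pics/e4.png",np.hstack([a,b]))
E
```

```text
[-0.92  0.42  1.95  0.97  0.45  0.08] [ 398.3 -364.3  338.3] 26.77 op 0.313 F [-0.2  0.  -0.9]
grasp now in frame 3.0 1.9 198.0
[ 398.2 -364.2  320.1]
d [-10.5  -0.   14.9] r [-0.03  0.02  0.01] rows: 0.4 lin 0.0 rot
```

View pics/e4.png

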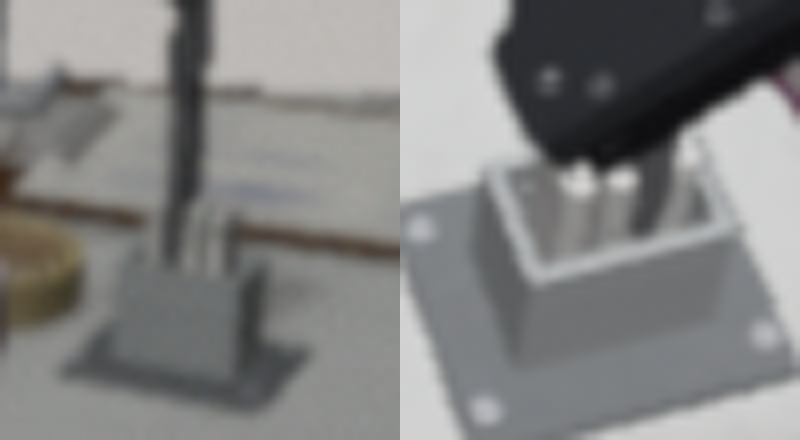

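play_rows(increments=[{"dx": -1.7,"dy": 0,"dz": 2.5,"rx": 0,"ry": 0,"rz": 0},{"dx": -3.4,"dy": 0,"dz": 4.9,"rx": 0,"ry": 0,"rz": 0},{"dx": -5.2,"dy": 0,"dz": 7.4,"rx": 0,"ry": 0,"rz": 0},{"dx": -6.9,"dy": 0,"dz": 9.8,"rx": 0,"ry": 0,"rz": 0},{"dx": -8.6,"dy": 0,"dz": 12.3,"rx": 0,"ry": 0,"rz": 0},{"dx": -10,"dy": 0,"dz": 14.5,"rx": 0,"ry": 0,"rz": 0},{"dx": -10,"dy": 0,"dz": 14.5,"rx": 0,"ry": 0,"rz": 0}])

```text
t: 27.65
eef_pos: [398.4, -364.3, 320.8]
tcp_rot: [-3.14, -0.609, -0.248]
ft_force: [0.1, 0.7, -1.7]
opening: 0.316
```

```bash
python3 go.py r 3.2 1.5 168 35
```

```text
[-0.92  0.45  1.97  1.05  0.42 -0.01] [ 398.4 -364.3  320.8] 27.65 op 0.316 F [ 0.1  0.7 -1.7]
grasp now in frame 3.1 1.9 180.5
[ 398.2 -364.2  308.1]
d [-7.5 -0.  10.3] r [-0.02  0.02  0.01] rows: 0.3 lin 0.0 rot
```

Tip near 27. Next 12 mm.

play_rows(increments=[{"dx": -1.7,"dy": 0,"dz": 2.5,"rx": 0,"ry": 0,"rz": 0},{"dx": -3.4,"dy": 0,"dz": 4.9,"rx": 0,"ry": 0,"rz": 0},{"dx": -5.2,"dy": 0,"dz": 7.4,"rx": 0,"ry": 0,"rz": 0},{"dx": -6.9,"dy": 0,"dz": 9.8,"rx": 0,"ry": 0,"rz": 0},{"dx": -6.9,"dy": 0,"dz": 9.8,"rx": 0,"ry": 0,"rz": 0}])

```text
t: 28.07
eef_pos: [398.3, -364.2, 308.2]
tcp_rot: [-3.139, -0.608, -0.248]
ft_force: [-0.5, -0.2, -0.7]
opening: 0.311
```

```bash
python3 go.py r 3.2 1.5 163 35
```

```text
[-0.92  0.47  1.98  1.11  0.41 -0.08] [ 398.3 -364.2  308.2] 28.07 op 0.311 F [-0.5 -0.2 -0.7]
grasp now in frame 2.9 2.0 167.8
[ 398.2 -364.2  303.1]
d [-3.   0.   4.2] r [-0.03  0.03  0.01] rows: 0.1 lin 0.0 rot
```

Tip near 14; feel for the floor in 1 mm steps.

play_rows(increments=[{"dx": -0.6,"dy": 0,"dz": 0.8,"rx": 0,"ry": 0,"rz": 0},{"dx": -1.1,"dy": 0,"dz": 1.6,"rx": 0,"ry": 0,"rz": 0},{"dx": -1.4,"dy": 0,"dz": 2,"rx": 0,"ry": 0,"rz": 0}])

```text
t: 28.32
eef_pos: [398.3, -364.2, 305.7]
tcp_rot: [-3.139, -0.608, -0.248]
ft_force: [-0.1, 0.5, -1.1]
opening: 0.312
```

play_rows(increments=[{"dx": -0.3,"dy": 0,"dz": 0.4,"rx": 0,"ry": 0,"rz": 0},{"dx": -0.6,"dy": 0,"dz": 0.8,"rx": 0,"ry": 0,"rz": 0},{"dx": -0.6,"dy": 0,"dz": 0.8,"rx": 0,"ry": 0,"rz": 0}])

```text
t: 28.57
eef_pos: [398.3, -364.2, 304.7]
tcp_rot: [-3.139, -0.608, -0.248]
ft_force: [1.3, -0.5, -1.4]
opening: 0.316
```

play_rows(increments=[{"dx": -0.3,"dy": 0,"dz": 0.4,"rx": 0,"ry": 0,"rz": 0},{"dx": -0.6,"dy": 0,"dz": 0.8,"rx": 0,"ry": 0,"rz": 0},{"dx": -0.6,"dy": 0,"dz": 0.8,"rx": 0,"ry": 0,"rz": 0}])

```text
t: 28.82
eef_pos: [398.2, -364.2, 303.6]
tcp_rot: [-3.139, -0.608, -0.248]
ft_force: [0.5, -0.4, -0.3]
opening: 0.311
```

```bash
python3 go.py r 3.2 1.5 162 35; python3 snap.py w22 r;  python3 - <<'E'
from h import *
from cell import viewer
out=[]
for n in ("side","scene"):
    L=[viewer.read_camera(n) for _ in range(3)]; c=dict(L[0]); c["image"]=np.mean([x["image"] for x in L],0).astype(np.uint8); out.append(c)
d,s=out
a=cv2.resize(d["image"][135:190,265:315,::-1],None,fx=8,fy=8,interpolation=2); b=cv2.resize(s["image"][295:350,285:335,::-1],None,fx=8,fy=8,interpolation=2); cv2.imwrite("pics/e5.png",np.hstack([a,b]))
E
```

```text
[-0.92  0.48  1.98  1.13  0.4  -0.1 ] [ 398.2 -364.2  303.6] 28.82 op 0.311 F [ 0.5 -0.4 -0.3]
grasp now in frame 2.8 2.0 163.3
[ 398.2 -364.2  302.1]
d [-0.9  0.   1.3] r [-0.03  0.03  0.01] rows: 0.0 lin 0.0 rot
[-0.92  0.48  1.98  1.13  0.4  -0.1 ] [ 398.2 -364.2  303.6] [-3.139 -0.608 -0.248] 28.8167 0.311 [ 0.5 -0.4 -0.3]
```

View pics/e5.png

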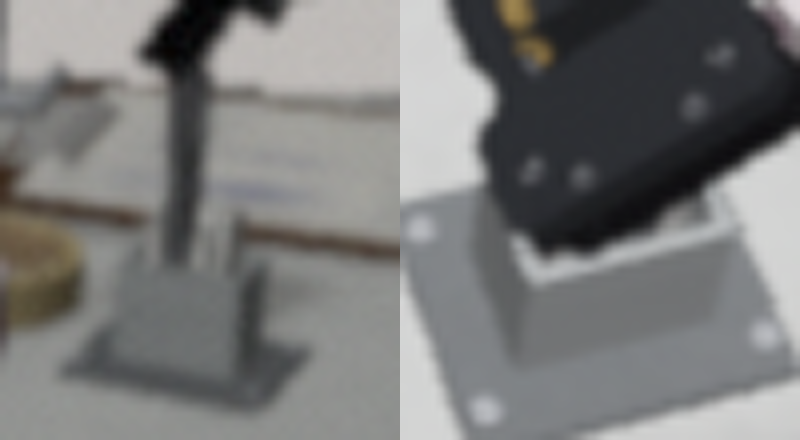

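View pics/w22.png

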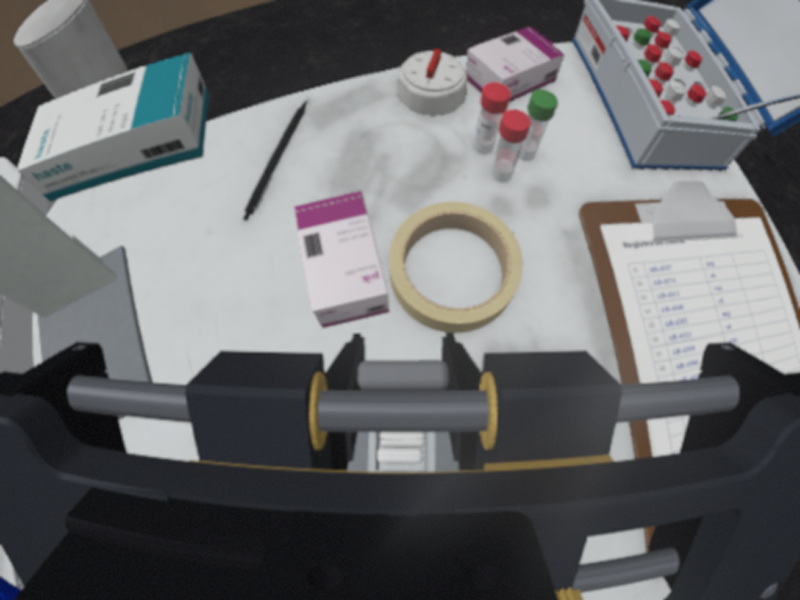

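play_rows(increments=[{"dx": -0.3,"dy": 0,"dz": 0.4,"rx": 0,"ry": 0,"rz": 0},{"dx": -0.6,"dy": 0,"dz": 0.8,"rx": 0,"ry": 0,"rz": 0},{"dx": -0.6,"dy": 0,"dz": 0.8,"rx": 0,"ry": 0,"rz": 0}])

```text
t: 29.42
eef_pos: [398.3, -364.3, 303.3]
tcp_rot: [-3.14, -0.609, -0.248]
ft_force: [-1.9, 0.3, 6.4]
opening: 0.317
```

play_rows(increments=[{"dx": 0.3,"dy": 0,"dz": -0.4,"rx": 0,"ry": 0,"rz": 0},{"dx": 0.3,"dy": 0,"dz": -0.4,"rx": 0,"ry": 0,"rz": 0}])

```text
t: 29.58
eef_pos: [398.3, -364.3, 303.9]
tcp_rot: [-3.14, -0.61, -0.248]
ft_force: [0.7, -0.6, -1.7]
opening: 0.311
```

play_rows(increments=[{"dx": 0,"dy": 0,"dz": 0,"rx": 0,"ry": 0,"rz": 0},{"dx": 0,"dy": 0,"dz": 0,"rx": 0,"ry": 0,"rz": 0},{"dx": 0,"dy": 0,"dz": 0,"rx": 0,"ry": 0,"rz": 0},{"dx": 0,"dy": 0,"dz": 0,"rx": 0,"ry": 0,"rz": 0},{"dx": 0,"dy": 0,"dz": 0,"rx": 0,"ry": 0,"rz": 0},{"dx": 0,"dy": 0,"dz": 0,"rx": 0,"ry": 0,"rz": 0},{"dx": 0,"dy": 0,"dz": 0,"rx": 0,"ry": 0,"rz": 0},{"dx": 0,"dy": 0,"dz": 0,"rx": 0,"ry": 0,"rz": 0}], fingers=0.9)

```text
t: 30.25
eef_pos: [398.4, -364.3, 303.9]
tcp_rot: [-3.14, -0.61, -0.248]
ft_force: [0.8, -0.5, 0.2]
opening: 0.819
```

```bash
python3 go.py r 3.2 1.5 162 35; python3 snap.py w23 r;  python3 - <<'E'
from h import *
from cell import viewer
d=viewer.read_camera("side"); s=viewer.read_camera("scene")
a=cv2.resize(d["image"][105:190,255:315,::-1],None,fx=6,fy=6,interpolation=2); b=cv2.resize(s["image"][265:350,275:345,::-1],None,fx=6,fy=6,interpolation=2); cv2.imwrite("pics/e6.png",np.hstack([a,b]))
E
```

```text
[-0.92  0.48  1.98  1.13  0.4  -0.11] [ 398.4 -364.3  303.9] 30.25 op 0.819 F [ 0.8 -0.5  0.2]
grasp now in frame 3.2 1.9 163.7
[ 398.2 -364.2  302.1]
d [-1.2 -0.   1.4] r [-0.02  0.01  0.01] rows: 0.0 lin 0.0 rot
[-0.92  0.48  1.98  1.13  0.4  -0.11] [ 398.4 -364.3  303.9] [-3.14  -0.61  -0.248] 30.25 0.819 [ 0.8 -0.5  0.2]
```

View pics/e6.png

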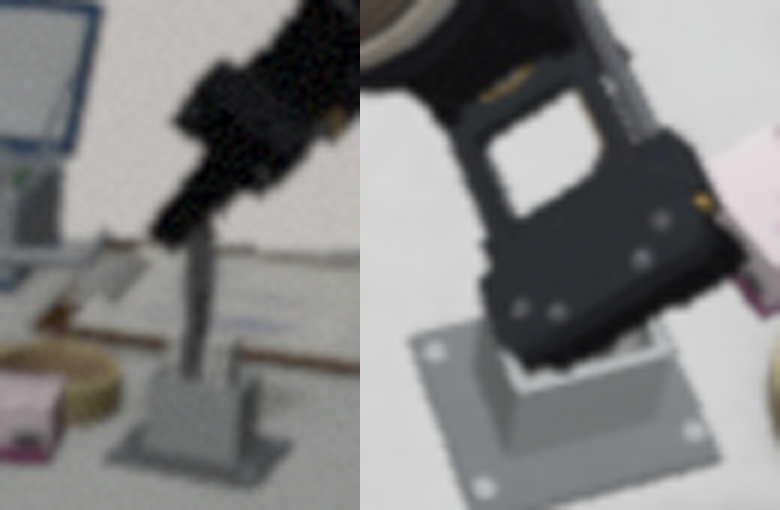

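View pics/w23.png

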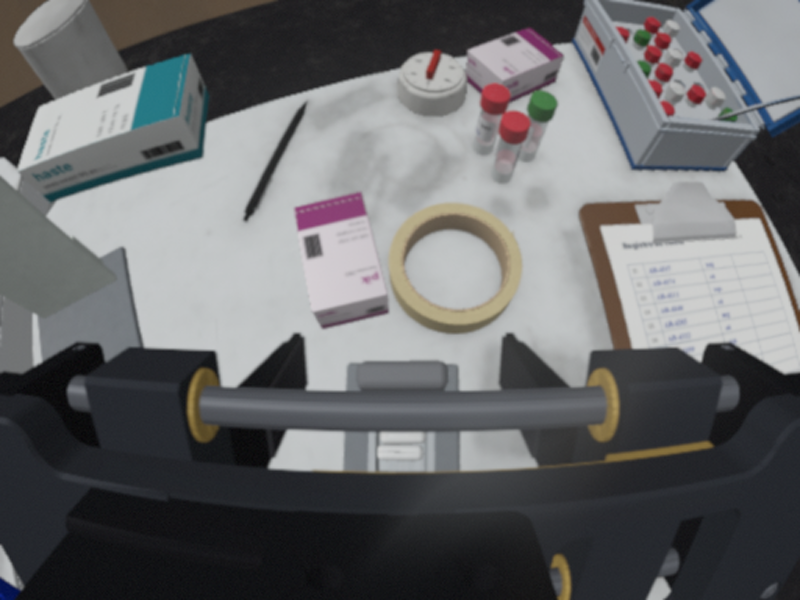

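play_rows(increments=[{"dx": 0,"dy": 0,"dz": -12,"rx": 0,"ry": 0,"rz": 0},{"dx": 0,"dy": 0,"dz": -30,"rx": 0,"ry": 0,"rz": 0},{"dx": 0,"dy": 0,"dz": -55,"rx": 0,"ry": 0,"rz": 0},{"dx": 0,"dy": 0,"dz": -80,"rx": 0,"ry": 0,"rz": 0},{"dx": 0,"dy": 0,"dz": -105,"rx": 0,"ry": 0,"rz": 0},{"dx": 0,"dy": 0,"dz": -120,"rx": 0,"ry": 0,"rz": 0},{"dx": 0,"dy": 0,"dz": -120,"rx": 0,"ry": 0,"rz": 0}])

```text
t: 30.98
eef_pos: [330.8, -347.3, 404.6]
tcp_rot: [3.14, -0.612, -0.247]
ft_force: [0.0, 0.0, 0.2]
opening: 0.903
```

```bash
python3 snap.py w24 r;  python3 - <<'E'
from h import *
from cell import viewer
d=viewer.read_camera("side"); s=viewer.read_camera("scene")
a=cv2.resize(d["image"][105:190,255:315,::-1],None,fx=6,fy=6,interpolation=2); b=cv2.resize(s["image"][265:350,275:345,::-1],None,fx=6,fy=6,interpolation=2); cv2.imwrite("pics/e7.png",np.hstack([a,b]))
cv2.imwrite("pics/scene_end.png",cv2.resize(s["image"][:,:,::-1],(800,600)))
cv2.imwrite("pics/side_end.png",cv2.resize(d["image"][:,:,::-1],(800,600)))
E
```

```text
[-1.02  0.25  2.01  0.82  0.58  0.17] [ 330.8 -347.3  404.6] [ 3.14  -0.612 -0.247] 30.9833 0.903 [0.  0.  0.2]
```

View pics/e7.png

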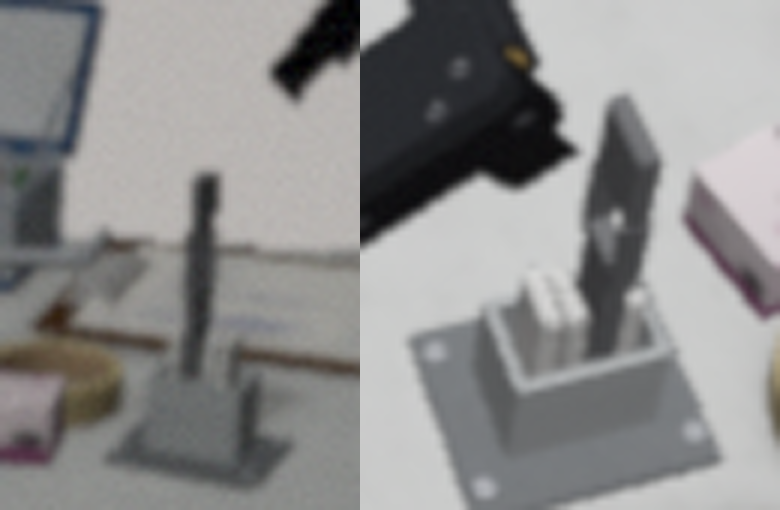

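View pics/w24.png

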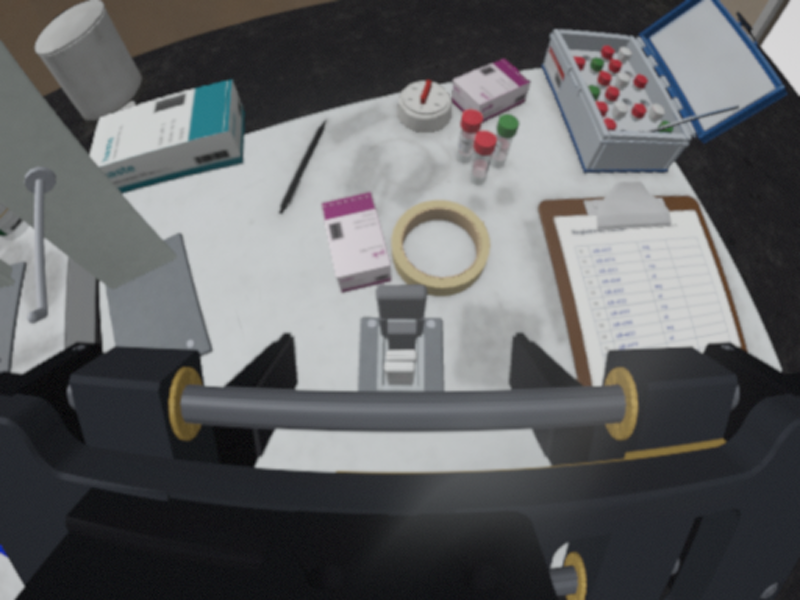

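View pics/scene_end.png

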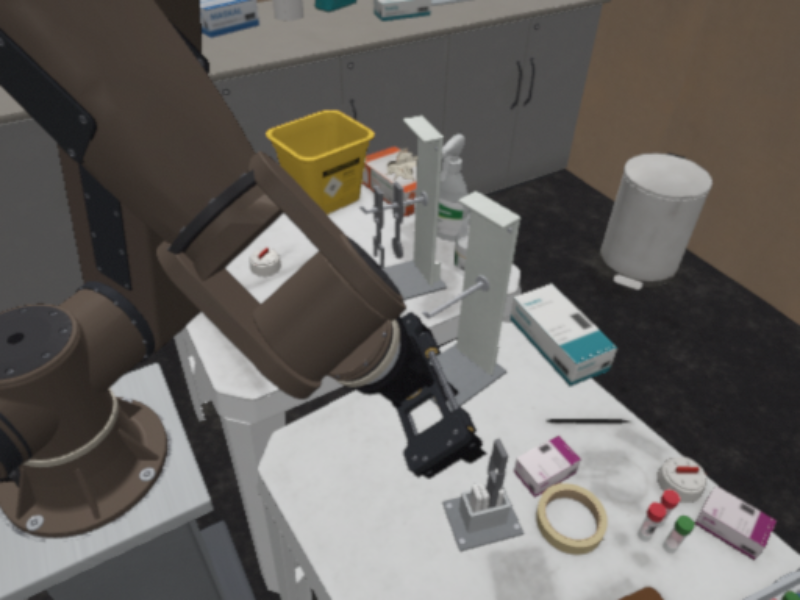

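View pics/side_end.png

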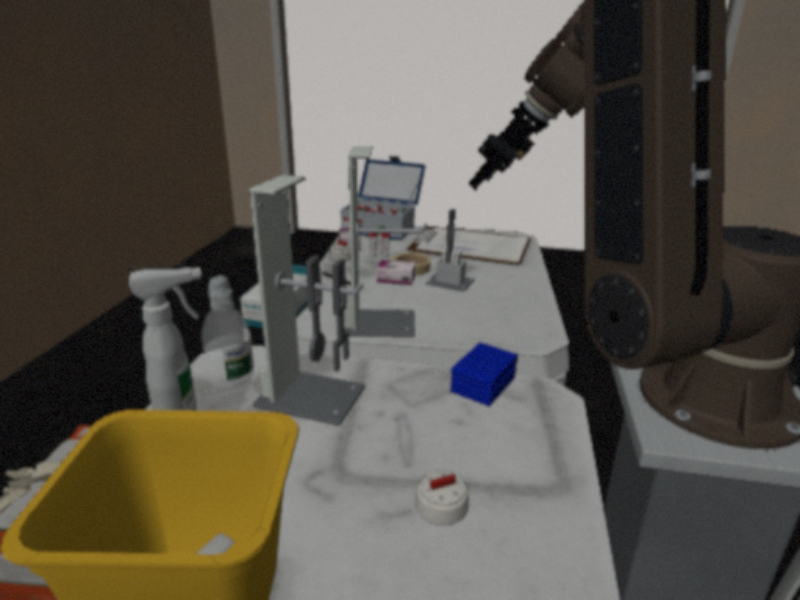

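```bash
python3 -c "
from cell import env
print(env.job_done()); print(env.state()['t'])"
```

```text
the job is handed in; nothing more can be done
None
the job is handed in; nothing more can be done
```

The job is handed in at about 31 s of the 72 s allowed. No verdict was reported.

- **Front paddles:** I moved the round and the forked paddle one after the other and hung both on the spare stand's arm, at about x = -59 and -98 mm. The last camera images show both hanging freely by their eyes.
- **Straight paddle:** I lowered it into the gap between the two cassettes farthest from the robot, felt the rack floor as a push of about 6 N, then let go and backed away. It stands upright in the rack with all three cassettes, two on the robot's side of the blade and one beyond it.
- **Bystanders:** the timer, carton and cooling block look unmoved, and the gripper was clear of everything when I handed in.

Some checks disagreed:

- **Blade position over the gap:** before insertion the wrist, scene and side views differed by up to about 3.5 mm. I split the difference and confirmed the tip was in the gap before pushing down.
- **Wrist camera height:** fitting the wrist views together wanted a correction of about 6 mm, more than the 2 mm stated. The moves that mattered used the same camera for both things or the robot's own positions, so this did not affect them.
- **Blade against cassettes:** that force cannot be measured on its own. The wrist force stayed within about 2 N each time I read it during insertion, apart from the floor contact.
- **Refused call:** one move call was refused because I left keys out of its rows. It moved nothing, and I sent it again complete.

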